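# Pack the salvaged parts into the kit case and lock its lid

### The job

Pack all the salvaged parts lying on the bench (power bricks, gear motor, tins and transformer, whichever are there) into the grey case so that the lid can shut over them. When everything is in, shut the lid fully, and only then turn both turnbuttons square across its edge so that it is secured. Leave the other things on the bench (mug, mouse, tape roll, wooden bracket, glue bottle, marker) where they are.

Things in the scene. Friction and masses are not known exactly. Their poses are not given: they have to be found in the camera images.
- case: grey open parts case fixed to the table, outside 276 x 186 mm (x, y) and 66 mm high, walls and floor 8 mm, so inside 260 x 170 x 58 mm deep; origin at the centre of its underside, x along its length, y from the front wall (-y, with the turnbuttons) to the hinge wall (+y), z up
- lid (a joint): plywood lid, 276 x 186 x 8 mm, hinged along the top of the case's +y wall, with a finger tab 50 mm wide that sticks out 21 mm from the middle of its free edge. Joint in rad: 0 = shut flat on the rim (lid top 74 mm above the table), 1.57 = standing upright, 1.9 = leaning back at its stop; friction holds it at any angle, a few newtons at the free edge move it
- lid_hinge (a point): middle of the lid's hinge line: case frame (0, 93, 66) mm; the lid's underside and this line lie in one plane
- lid_tab (a point): point on the lid's finger tab, on its outer (upper when shut) face, 200 mm from the hinge line
- button_l (a joint): turnbutton, a dark steel bar 90 x 18 x 16 mm that spins about a vertical screw through its middle, outside the front wall at case frame x = -75, y = -112 mm (-x end); underside 76, top 92 mm above the table. Joint in rad: 0 = along the front edge, clear of the lid; turns anticlockwise seen from above; 1.57 = square across the lid's edge, 26 mm over it. Stops at -0.3 and 1.6; friction holds it
- button_r (a joint): turnbutton, a dark steel bar 90 x 18 x 16 mm that spins about a vertical screw through its middle, outside the front wall at case frame x = 75, y = -112 mm (+x end); underside 76, top 92 mm above the table. Joint in rad: 0 = along the front edge, clear of the lid; turns anticlockwise seen from above; 1.57 = square across the lid's edge, 26 mm over it. Stops at -0.3 and 1.6; friction holds it
- button_l_pivot (a point): top of the -x turnbutton's bar, on its pivot axis
- button_r_pivot (a point): top of the +x turnbutton's bar, on its pivot axis
- brick_a: black power-supply brick, a rounded block 104 x 48 x 36 mm (x, y, z), 0.24 kg, to be packed; origin at the centre of its underside, x along its length, z up
- brick_b: black power-supply brick, a rounded block 104 x 48 x 36 mm (x, y, z), 0.24 kg, to be packed; origin at the centre of its underside, x along its length, z up
- motor: salvaged gear motor lying on its side, to be packed, 0.34 kg: 104 mm long in all, a round steel can (diameter 40 mm, from x = -16 to 42 mm, axis 22 mm up) between a grey gearbox block (46 wide x 44 high, x = -52 to -16 mm) and a black end plate (44 x 44, x = 42 to 52 mm); origin at the centre of its underside, x along its length, z up
- tin_a: closed round metal tin, diameter 48 mm, 50 mm high, standing upright, 0.18 kg, to be packed; origin at the centre of its underside, z up its axis
- tin_b: closed round metal tin, diameter 48 mm, 50 mm high, standing upright, 0.18 kg, to be packed; origin at the centre of its underside, z up its axis
- transformer: steel transformer block with a copper band, 54 x 46 x 46 mm (x, y, z), 0.36 kg, to be packed; origin at the centre of its underside, z up
- mug: terracotta mug, radius 40, 78 mm high; not part of the job; origin at the centre of its underside
- mouse: white computer mouse, a rounded slab 100 x 58 x 30 mm; not part of the job; origin at the centre of its underside
- tape: flat cardboard ring (tape roll), outer diameter 96, 24 mm high; not part of the job; origin at the centre of its underside
- bracket: L-shaped wooden bracket, 100 x 50 mm, 92 mm high; not part of the job; origin at the centre of its underside
- glue: white glue bottle, diameter 56, 130 mm high; not part of the job; origin at the centre of its underside
- pen: blue marker, 130 mm long, 12 mm thick; not part of the job; origin at the centre of its underside
Mind the look-alikes: they are no part of the job. What is shaped like the transformer but purple or red is not meant.

How it is judged:
On the way, in this order (a step that is already met when the one before it is completed fails the run):
1. every part on the bench is in the case, the lid still open (x of brick_a in the frame of case between -0.13 and 0.13 m and y of brick_a in the frame of case between -0.085 and 0.085 m and z of brick_a in the frame of case between 0 and 0.062 m and x of brick_b in the frame of case between -0.13 and 0.13 m and y of brick_b in the frame of case between -0.085 and 0.085 m and z of brick_b in the frame of case between 0 and 0.062 m and x of motor in the frame of case between -0.13 and 0.13 m and y of motor in the frame of case between -0.085 and 0.085 m and z of motor in the frame of case between 0 and 0.062 m and x of tin_a in the frame of case between -0.13 and 0.13 m and y of tin_a in the frame of case between -0.085 and 0.085 m and z of tin_a in the frame of case between 0 and 0.062 m and x of tin_b in the frame of case between -0.13 and 0.13 m and y of tin_b in the frame of case between -0.085 and 0.085 m and z of tin_b in the frame of case between 0 and 0.062 m and x of transformer in the frame of case between -0.13 and 0.13 m and y of transformer in the frame of case between -0.085 and 0.085 m and z of transformer in the frame of case between 0 and 0.062 m and value of joint lid above 0.5 rad), for 0.2 s.
2. the lid is shut over the parts (x of brick_a in the frame of case between -0.13 and 0.13 m and y of brick_a in the frame of case between -0.085 and 0.085 m and z of brick_a in the frame of case between 0 and 0.062 m and x of brick_b in the frame of case between -0.13 and 0.13 m and y of brick_b in the frame of case between -0.085 and 0.085 m and z of brick_b in the frame of case between 0 and 0.062 m and x of motor in the frame of case between -0.13 and 0.13 m and y of motor in the frame of case between -0.085 and 0.085 m and z of motor in the frame of case between 0 and 0.062 m and x of tin_a in the frame of case between -0.13 and 0.13 m and y of tin_a in the frame of case between -0.085 and 0.085 m and z of tin_a in the frame of case between 0 and 0.062 m and x of tin_b in the frame of case between -0.13 and 0.13 m and y of tin_b in the frame of case between -0.085 and 0.085 m and z of tin_b in the frame of case between 0 and 0.062 m and x of transformer in the frame of case between -0.13 and 0.13 m and y of transformer in the frame of case between -0.085 and 0.085 m and z of transformer in the frame of case between 0 and 0.062 m and value of joint lid below 0.06 rad), for 0.2 s.
3. both turnbuttons are turned across the lid (all of step 2 and value of joint each of button_l, button_r above 1.35 rad), for 0.2 s.
At the end, for the whole second after the job is handed in: every part present lies at rest inside the case (its origin within the inner walls and no higher than 62 mm above the case's underside), the lid is shut to within 0.06 rad and both turnbuttons are turned beyond 1.35 rad (all of step 3 and linear speed of each of brick_a, brick_b, motor, tin_a, tin_b, transformer below 0.03 m/s); the robot touches nothing.
It fails at once if a turnbutton is turned across (beyond 0.7 rad) while the lid is still open (over 0.15 rad) (value of joint lid above 0.15 rad and value of joint any of button_l, button_r above 0.7 rad).
It fails at once if another thing on the bench is shifted by more than 5 cm (distance of any of mug, mouse, tape, bracket, glue, pen from where it was at the start of the episode above 0.05 m).
Of brick_a, brick_b, motor, tin_a, tin_b, transformer only 4 to 6 are there at a start; the rules pass over those that are not, and their reading is None.
At some moment in a run one of brick_a, brick_b, motor, tin_a, tin_b, transformer may be knocked a few centimetres aside while the robot is not near it.
It also fails if it takes over 210 s, if anything falls off the work surface, if the arm or the gripper's body presses on something with over 40 N, if the wrist force passes 120 N, or if a joint passes its speed limit or range.

### The arm

A 6-joint arm with a two-finger parallel gripper is mounted at the origin on the work surface. World frame = base frame: x ahead of the robot, y to its left, z up, the work surface at z = 0. Lengths are in m, angles in rad, forces in N, time in s.
With the tool pointing down it reaches from about 0.15 to 0.775 m from the base axis. Payload 6.1 kg.
Tool frame: the origin (TCP) lies midway between the tips of the shut fingers; the grasp point (between the pads) lies 19 mm behind it (env.pinch_z is the distance from the TCP to the grasp point, in m); x points along the fingers, y is the direction in which the jaws open and shut, and the axes are right-handed (so a half turn about x gives the same grasp; the last joint's range is limited). The gripper opens to 85 mm and grips with 20 to 120 N. Pads are 22 mm wide; open, the fingers measure 114 mm over their backs; the gripper's body (76 mm by 85 mm) begins 54 mm behind the grasp point. The pads swing forward as they close: fully open they stand 13 mm farther back than shut.
Start: joints at [-1.157, 0.126, -0.04, 1.405, 0, 1.571], TCP at [0.211, -0.481, 0.231] pointing down, gripper open.
Joint ranges: [-2.72, 2.72], [-0.95, 1.95], [-1.27, 1.35], [-1.78, 2.02], [-1.46, 1.47], [-3.14, 3.14]. Speed limits (rad/s): [2.39, 2.39, 3.01, 3.14, 3.14, 3.14].

### API

Orientations are given as a unit quaternion [w, x, y, z].
In Python, from plant import env gives the robot as it stands.
- The arm moves only by the tool arm_command, never from a script. Its argument "steps" is a list of rows, each an object of numbers: "tx", "ty", "tz": the shift along the tool's x, y, z in units of 60 mm (1.0 is 60 mm); "ax", "ay", "az": the turn, a rotation vector about the tool's x, y, z in units of 8 degrees (1.0 is 8 degrees); "gripper": the finger opening in mm, from 0 to 85.4. In form: [{"tx": .., "ty": .., "tz": .., "ax": .., "ay": .., "az": .., "gripper": ..}, ...]. A call has 1 to 20 rows; each row shifts and turns the commanded pose from where the row before left it, along the tool's axes as they then stand; what a row does not reach is not made up. A row lasts 1/8 s, in which the tool goes at most 62.5 mm and 10.7 degrees, less where a joint would pass 70% of its speed; a pose out of reach is approached as far as the arm can. A call is refused whole if a number of a shift passes 1 or a number of a turn 1, either way. A call with a gripper value outside its range is refused whole. The fingers move at their own pace and stop on an object; "squeeze" is the grip in N (left out, the last holds). Time passes only in rows, so rows that do not move let the fingers close. It gives the time, the measured TCP pose, the force and the opening at its end, in the units of the state.
- env.observe(): the state, without advancing time (a new reading comes with each control period).
- env.grab_frame(name): name is "scene" or "top" or "wrist"; returns a dict with "img" (480x640x3 uint8, red, green, blue), "range_z" (480x640 float32, m along the optical axis (not along the pixel's ray), 0 where there is no reading), "fx", "fy", "cx", "cy" (pixels), "origin" and "orientation" of the camera in the world. Camera axes: x right, y up, looking along -z (the intrinsics and any distortion apply to the point x, -y, -z); pixel columns grow to the right and rows downward; lengths in m; the calibration is good to about 2 mm. A picture is of the moment at which its call begins.
- env.hand_in(): hands the job in, once; it reports no verdict.
The state is a dict: "time_s": time; "joints": joint angles; "dq": joint speeds; "tau": joint torques, N m; "tool_pos": TCP position; "ee_rot": TCP orientation; "contact_force": force on the tool from outside, world axes, zero at the start; "moment": the same for the moment, N m; "opening": opening from 0.0 (shut) to 1.0 (fully open).
Only numpy, scipy, OpenCV 4.12 (cv2) and the standard library are available. Lean on these libraries where they do the work, as an engineer would, in place of code of your own. Each camera call takes 0.05 s, during which the arm holds its last target.

## Working session

There is one attempt and no reset: what is moved stays moved. The work goes in short steps, Python scripts to look and compute and a tool call to move; the robot and the scene stay as the last step left them, time stands still between calls to the robot, and variables do not carry over. Pictures are saved under pics/ and viewed, and the job is handed in when it is done.

Besides the shell and the picture viewer there is one more tool, called after "Emit:" by a JSON object that holds its "name" and its "arguments". arm_command: Moves the arm, as the interface text tells. Its arguments: {"type":"object","properties":{"steps":{"type":"array"},"squeeze":{"type":"number"}},"required":["steps"]}

```bash
ls; mkdir -p pics
python3 - <<'E'
from plant import env
import cv2,numpy as np
s=env.observe();print(s)
for n in("scene","top","wrist"):
    f=env.grab_frame(n);cv2.imwrite(f"pics/{n}0.png",f["img"][:,:,::-1]);np.savez(f"/tmp/{n}0.npz",**f)
    print(n,f["fx"],f["fy"],f["cx"],f["cy"],f["origin"],f["orientation"],[k for k in f])
E
```

```text
pics
{'time_s': 0.0, 'joints': array([-1.15700610e+00,  1.26391016e-01, -4.06050452e-02,  1.40539917e+00,
        2.75287385e-05,  1.57079611e+00]), 'dq': array([-1.93518697e-04, -3.01265692e-05, -2.40579701e-04, -8.60242710e-04,
        5.80323460e-04,  2.35999720e-04]), 'tau': array([ 8.90876036e-04, -4.35913932e+01,  3.52924526e+01,  1.71544624e-02,
        3.16109677e-06,  8.27807156e-06]), 'tool_pos': array([ 0.21093773, -0.48031721,  0.23052405]), 'ee_rot': array([-0.14470023, -0.69191979, -0.14581071,  0.69213299]), 'contact_force': array([ 0.69217577, -0.03816977, -0.10035349]), 'moment': array([-0.0176499 , -0.02208779,  0.02096534]), 'opening': 1.0023657220451911}
scene 462.76930841946864 462.76930841946864 320.0300196800323 235.06176410011852 [ 1.21822929 -0.73663532  0.72321802] [0.808948   0.4387844  0.19025493 0.34186903] ['img', 'range_z', 'fx', 'fy', 'cx', 'cy', 'origin', 'orientation']
top 558.8714797467513 558.8714797467513 324.28152269008433 237.65941152009609 [ 0.40174559 -0.05522456  1.43034619] [ 0.71291222  0.03343316 -0.02938867 -0.69983905] ['img', 'range_z', 'fx', 'fy', 'cx', 'cy', 'origin', 'orientation']
wrist 337.73873331316304 337.73873331316304 321.59997406147795 241.52915628183337 [ 0.27987247 -0.45047121  0.37332369] [ 0.82835004 -0.12293412  0.08073578 -0.54056004] ['img', 'range_z', 'fx', 'fy', 'cx', 'cy', 'origin', 'orientation']
```

View pics/top0.png

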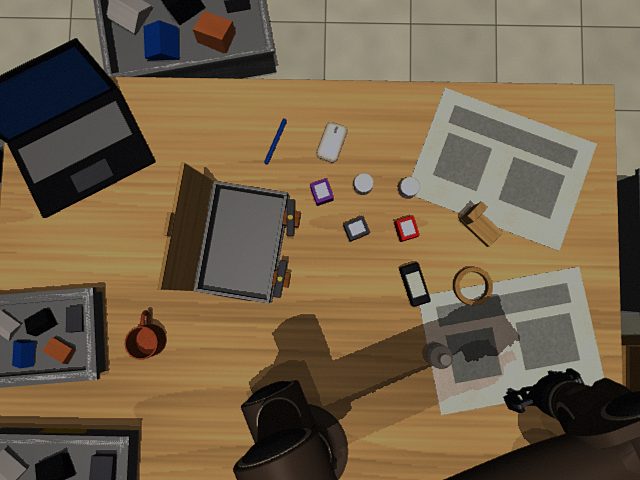

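View pics/scene0.png

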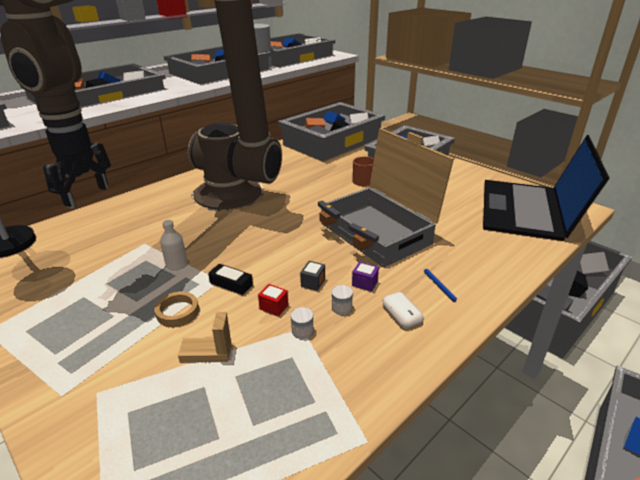

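View pics/wrist0.png

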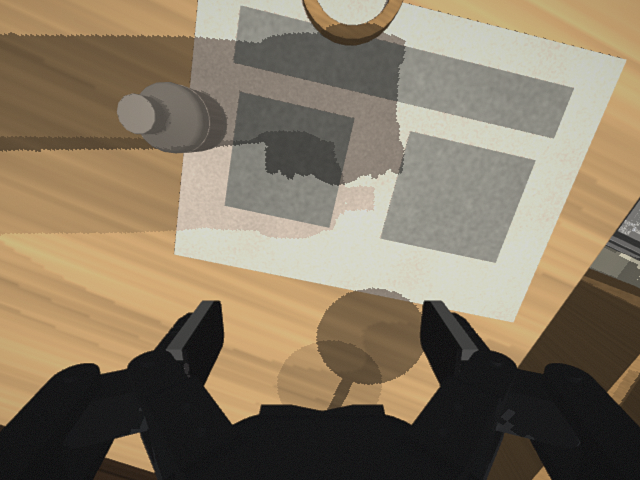

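```bash
cat > h.py <<'E'
import numpy as np,cv2
from scipy.spatial.transform import Rotation as R
def rot(q): return R.from_quat([q[1],q[2],q[3],q[0]])
def cloud(f):
    z=f["range_z"].astype(float);v,u=np.mgrid[0:480,0:640]
    p=np.stack([(u-f["cx"])/f["fx"]*z,-(v-f["cy"])/f["fy"]*z,-z],-1)
    return p@rot(f["orientation"]).as_matrix().T+np.asarray(f["origin"])
def ray(f,u,v,h):
    d=rot(f["orientation"]).apply([(u-f["cx"])/f["fx"],-(v-f["cy"])/f["fy"],-1]);o=np.asarray(f["origin"])
    return o+d*(h-o[2])/d[2]
E
python3 - <<'E'
from h import *
f=dict(np.load("/tmp/top0.npz"));P=cloud(f);
im=f["img"][:,:,::-1].copy()
cv2.imwrite("pics/top_crop.png",cv2.resize(im[100:320,150:520],(800,476),interpolation=cv2.INTER_CUBIC))
h=P[...,2]
print([ (u,v,P[v,u].round(3)) for u,v in((500,100),(340,350),(250,240),(363,184),(409,187),(356,228),(413,284),(290,217),(281,278),(190,180),(320,190),(405,228))])
m=((h>0.015)&(h<0.3)).astype(np.uint8)
n,l,st,c=cv2.connectedComponentsWithStats(m)
for i in range(1,n):
    if st[i,4]>60:
        q=P[l==i];top=q[q[:,2]>np.percentile(q[:,2],90)-0.006]
        r=cv2.minAreaRect((top[:,:2]*1000).astype(np.float32))
        print(st[i],np.percentile(q[:,2],95).round(3),[np.round(x,1) for x in r], top[:,:2].mean(0).round(3))
hh=(np.clip(h,0,.2)/.2*255).astype(np.uint8);cv2.imwrite("pics/toph.png",cv2.applyColorMap(hh,cv2.COLORMAP_JET))
E
```

```text
[(500, 100, array([ 0.9, -0.5, -0. ])), (340, 350, array([ 0.246, -0.091,  0.003])), (250, 240, array([0.519, 0.143, 0.01 ])), (363, 184, array([ 0.662, -0.141,  0.046])), (409, 187, array([ 0.654, -0.255,  0.056])), (356, 228, array([ 0.551, -0.125,  0.044])), (413, 284, array([ 0.414, -0.269,  0.034])), (290, 217, array([0.569, 0.037, 0.098])), (281, 278, array([0.422, 0.055, 0.088])), (190, 180, array([0.634, 0.254, 0.204])), (320, 190, array([ 0.645, -0.033,  0.043])), (405, 228, array([ 0.553, -0.247,  0.046]))]
[    0    38   153   179 13360] 0.192 [array([898.7, 619.7]), array([ 26.2, 222.8]), np.float64(29.6)] [0.9   0.613]
[317 122  30  40 817] 0.034 [array([775.7, -60.2]), array([52.3, 95. ]), np.float64(70.1)] [ 0.777 -0.061]
[ 158  162  143  141 7316] 0.249 [array([528.8, 279.4]), array([ 15.3, 275.4]), np.float64(82.3)] [0.527 0.278]
[354 173  20  21 333] 0.054 [array([ 665.9, -141.5]), array([47.2, 47.2]), np.float64(66.3)] [ 0.666 -0.142]
[399 177  21  21 343] 0.054 [array([ 658.4, -258. ]), array([46.1, 46. ]), np.float64(46.8)] [ 0.658 -0.258]
[310 178  24  27 427] 0
[... 688 characters left out ...]
([220.2, 233.4]), np.float64(5.7)] [0.272 0.591]
[124 310  41  50 788] 0.079 [array([263.6, 388.3]), array([79.2, 80. ]), np.float64(47.4)] [0.264 0.387]
[425 343  28  26 555] 0.132 [array([ 242.9, -329.1]), array([24.4, 25.4]), np.float64(52.3)] [ 0.243 -0.329]
[548 368  24  11  91] 0.299 [array([ 239.6, -534.4]), array([17. , 25.5]), np.float64(23.6)] [ 0.24  -0.532]
[ 241  380   99   87 2405] 0.261 [array([143.9,  45.4]), array([48.8, 95.7]), np.float64(13.0)] [0.157 0.049]
[503 388  16  10  86] 0.299 [array([ 197.6, -422.7]), array([10.4, 31.1]), np.float64(6.2)] [ 0.197 -0.426]
[   0  428  137   52 6790] 0.103 [array([  0.7, 548.3]), array([104.3, 302.3]), np.float64(0.9)] [0.017 0.532]
```

View pics/top_crop.png

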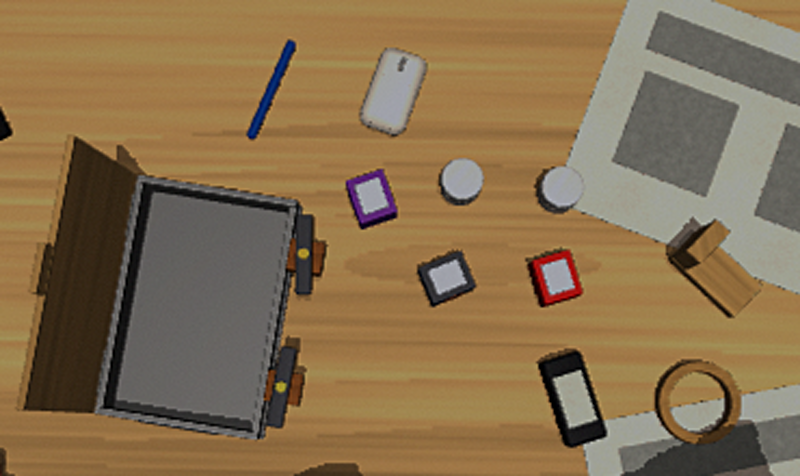

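View pics/toph.png

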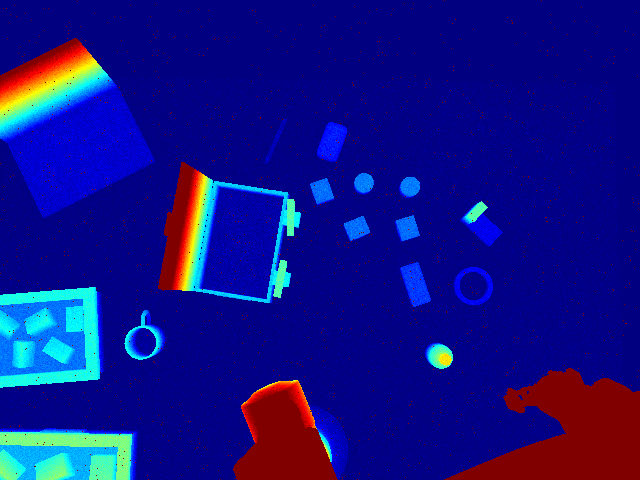

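Run:
```python
from h import *
from plant import env
f=dict(np.load("/tmp/scene0.npz"))
im=f["img"][:,:,::-1]
cv2.imwrite("pics/sc_crop.png",cv2.resize(im[230:350,150:420],(800,356),interpolation=cv2.INTER_CUBIC))
s=env.observe();print(rot(s["ee_rot"]).as_matrix().round(3))
print(env.pinch_z)
f=dict(np.load("/tmp/top0.npz"));P=cloud(f)
# rim
h=P[...,2]
m=(h>.060)&(h<.071);m[:,:195]=0;m[:,300:]=0;m[:165]=0;m[305:]=0
q=P[m];print(len(q))
r=cv2.minAreaRect((q[:,:2]*1000).astype(np.float32));print(r, cv2.boxPoints(r))
# inner floor
m=(h<.02)&(h>.003);m[:,:190]=0;m[:,300:]=0;m[:165]=0;m[305:]=0
n,l,st,c=cv2.connectedComponentsWithStats(m.astype(np.uint8));i=1+st[1:,4].argmax()
q=P[l==i];r=cv2.minAreaRect((q[:,:2]*1000).astype(np.float32));print(st[i],r,np.median(q[:,2]))
# buttons
for a in((282,190,302,240),(272,252,294,302)):
    q=P[a[1]:a[3],a[0]:a[2]].reshape(-1,3);q=q[(q[:,2]>.082)&(q[:,2]<.1)]
    r=cv2.minAreaRect((q[:,:2]*1000).astype(np.float32));print(len(q),r,np.median(q,0))
```

```text
[[-0.     0.402 -0.916]
 [ 0.001 -0.916 -0.402]
 [-1.    -0.001 -0.   ]]
0.0187
1291
((509.1502685546875, 139.6188507080078), (228.15765380859375, 276.2718200683594), 81.9956283569336) [[356.47485    45.88669  ]
 [630.05505     7.4162064]
 [661.8257    233.35101  ]
 [388.24548   271.8215   ]]
[ 202  188   82  111 6271] ((512.6334838867188, 161.89361572265625), (165.91798400878906, 261.2480773925781), 81.90494537353516) 0.008143770159751762
270 ((569.8838500976562, 36.14583206176758), (87.94300842285156, 17.35152816772461), 1.3430310487747192) [0.57148275 0.03685023 0.09147484]
288 ((422.30609130859375, 61.967506408691406), (25.674650192260742, 89.22047424316406), 80.78639221191406) [0.42207864 0.05774407 0.09187568]
```

View pics/sc_crop.png

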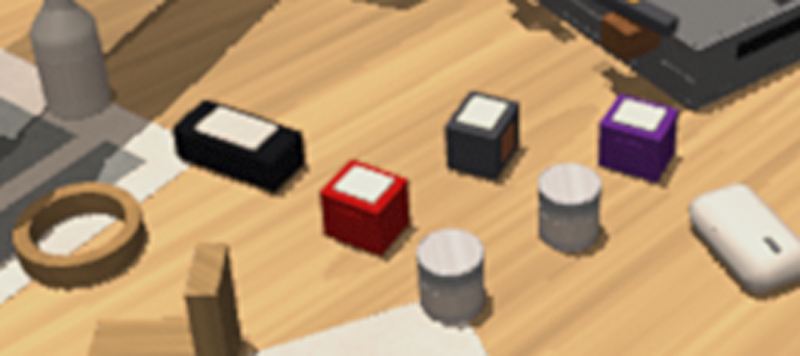

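```bash
cat >> h.py <<'E'
C=np.array([.512,.158]);YAW=-8.1
def case(x,y):
    a=np.radians(YAW);return C+np.array([np.cos(a)*x-np.sin(a)*y,np.sin(a)*x+np.cos(a)*y])/1000
def plan(x,y,z,jaw=None):
    from plant import env
    s=env.observe();M=rot(s["ee_rot"]).as_matrix();p=np.asarray(s["tool_pos"])
    cur=np.degrees(np.arctan2(M[1,1],M[0,1]));jaw=cur if jaw is None else jaw
    a=np.radians(jaw);Y=np.array([np.cos(a),np.sin(a)]);Z=np.array([np.sin(a),-np.cos(a)])
    d=np.array([x,y])-p[:2]
    print("t",round(s["time_s"],1),"pos",p.round(4),"jaw",cur.round(1),"tilt",(M[2,0]).round(4),"J",np.degrees(s["joints"]).round(0),"F",np.round(s["contact_force"],1),"open",round(s["opening"],3))
    print("ax",round((cur-jaw)/8,2),"then tx",((p[2]-z)/.06).round(3),"ty",(d@Y/.06).round(3),"tz",(d@Z/.06).round(3))
E
python3 -c "
from h import *
plan(.415,-.2745,.2,108.6)"
```

```text
t 0.1 pos [ 0.211  -0.4804  0.2307] jaw -66.3 tilt -1.0 J [-66.   7.  -2.  81.   0.  90.] F [-0.  -0.7 -0.4] open 0.999
ax -21.86 then tx 0.512 ty 2.168 tz 4.317
```

Emit:
{"name": "arm_command", "arguments": {"steps": [{"ax": -0.5,"gripper": 85},{"ax": -1},{"ax": -1},{"ax": -1},{"ax": -1},{"ax": -1},{"ax": -1},{"ax": -1},{"ax": -1},{"ax": -1},{"ax": -1},{"ax": -1},{"ax": -1},{"ax": -1},{"ax": -1},{"ax": -1},{"ax": -1},{"ax": -1},{"ax": -1},{"ax": -1}]}}

```text
$.steps[0]: bad value
```

```bash
python3 -c "
from h import *
plan(.415,-.2745,.13,108.6)"
```

```text
t 0.1 pos [ 0.211  -0.4804  0.2307] jaw -66.3 tilt -1.0 J [-66.   7.  -2.  81.   0.  90.] F [-0.  -0.7 -0.4] open 0.999
ax -21.86 then tx 1.678 ty 2.168 tz 4.317
```

Emit:
{"name": "arm_command", "arguments": {"steps": [{"tx": 0,"ty": 0,"tz": 0,"ax": -0.5,"ay": 0,"az": 0,"gripper": 85},{"tx": 0,"ty": 0,"tz": 0,"ax": -1,"ay": 0,"az": 0,"gripper": 85},{"tx": 0,"ty": 0,"tz": 0,"ax": -1,"ay": 0,"az": 0,"gripper": 85},{"tx": 0,"ty": 0,"tz": 0,"ax": -1,"ay": 0,"az": 0,"gripper": 85},{"tx": 0,"ty": 0,"tz": 0,"ax": -1,"ay": 0,"az": 0,"gripper": 85},{"tx": 0,"ty": 0,"tz": 0,"ax": -1,"ay": 0,"az": 0,"gripper": 85},{"tx": 0,"ty": 0,"tz": 0,"ax": -1,"ay": 0,"az": 0,"gripper": 85},{"tx": 0,"ty": 0,"tz": 0,"ax": -1,"ay": 0,"az": 0,"gripper": 85},{"tx": 0,"ty": 0,"tz": 0,"ax": -1,"ay": 0,"az": 0,"gripper": 85},{"tx": 0,"ty": 0,"tz": 0,"ax": -1,"ay": 0,"az": 0,"gripper": 85},{"tx": 0,"ty": 0,"tz": 0,"ax": -1,"ay": 0,"az": 0,"gripper": 85},{"tx": 0,"ty": 0,"tz": 0,"ax": -1,"ay": 0,"az": 0,"gripper": 85}]}}

```text
time_s: 1.65
tool_pos: [0.2111, -0.4805, 0.231]
ee_rot: [0.599, 0.375, 0.6, -0.375]
contact_force: [-0.7, -0.9, 0.5]
opening: 0.995
```

```bash
python3 -c "
from h import *
plan(.415,-.2745,.13,108.6)"
```

```text
t 1.6 pos [ 0.2111 -0.4805  0.231 ] jaw 26.0 tilt -1.0 J [-66.   7.  -2.  81.   0.  -2.] F [-0.7 -0.9  0.5] open 0.995
ax -10.33 then tx 1.683 ty 2.17 tz 4.317
```

Emit:
{"name": "arm_command", "arguments": {"steps": [{"tx": 0,"ty": 0,"tz": 0,"ax": -1,"ay": 0,"az": 0,"gripper": 85},{"tx": 0,"ty": 0,"tz": 0,"ax": -1,"ay": 0,"az": 0,"gripper": 85},{"tx": 0,"ty": 0,"tz": 0,"ax": -1,"ay": 0,"az": 0,"gripper": 85},{"tx": 0,"ty": 0,"tz": 0,"ax": -1,"ay": 0,"az": 0,"gripper": 85},{"tx": 0,"ty": 0,"tz": 0,"ax": -1,"ay": 0,"az": 0,"gripper": 85},{"tx": 0,"ty": 0,"tz": 0,"ax": -1,"ay": 0,"az": 0,"gripper": 85},{"tx": 0,"ty": 0,"tz": 0,"ax": -1,"ay": 0,"az": 0,"gripper": 85},{"tx": 0,"ty": 0,"tz": 0,"ax": -1,"ay": 0,"az": 0,"gripper": 85},{"tx": 0,"ty": 0,"tz": 0,"ax": -1,"ay": 0,"az": 0,"gripper": 85},{"tx": 0,"ty": 0,"tz": 0,"ax": -1,"ay": 0,"az": 0,"gripper": 85},{"tx": 0,"ty": 0.27,"tz": 0.54,"ax": -0.33,"ay": 0,"az": 0,"gripper": 85},{"tx": 0,"ty": 0.27,"tz": 0.54,"ax": 0,"ay": 0,"az": 0,"gripper": 85},{"tx": 0,"ty": 0.27,"tz": 0.54,"ax": 0,"ay": 0,"az": 0,"gripper": 85},{"tx": 0,"ty": 0.27,"tz": 0.54,"ax": 0,"ay": 0,"az": 0,"gripper": 85},{"tx": 0.2,"ty": 0.27,"tz": 0.54,"ax": 0,"ay": 0,"az": 0,"gripper": 85},{"tx": 0.4,"ty": 0.27,"tz": 0.54,"ax": 0,"ay": 0,"az": 0,"gripper": 85},{"tx": 0.5,"ty": 0.27,"tz": 0.54,"ax": 0,"ay": 0,"az": 0,"gripper": 85},{"tx": 0.5,"ty": 0.27,"tz": 0.53,"ax": 0,"ay": 0,"az": 0,"gripper": 85},{"tx": 0,"ty": 0,"tz": 0,"ax": 0,"ay": 0,"az": 0,"gripper": 85},{"tx": 0,"ty": 0,"tz": 0,"ax": 0,"ay": 0,"az": 0,"gripper": 85}]}}

```text
time_s: 4.15
tool_pos: [0.4168, -0.2776, 0.1356]
ee_rot: [0.698, -0.113, 0.698, 0.113]
contact_force: [1.0, -0.4, 0.4]
opening: 0.991
```

```bash
python3 -c "
from h import *
plan(.415,-.2745,.004,108.6)
from plant import env
for n in ('wrist','top'):
  f=env.grab_frame(n);cv2.imwrite(f'pics/{n}1.png',f['img'][:,:,::-1])
"
```

```text
t 4.2 pos [ 0.4168 -0.2776  0.1356] jaw 108.4 tilt -1.0 J [-34.   6. -16.  68.  -0. -52.] F [ 1.  -0.4  0.4] open 0.991
ax -0.03 then tx 2.193 ty 0.058 tz -0.012
```

View pics/wrist1.png

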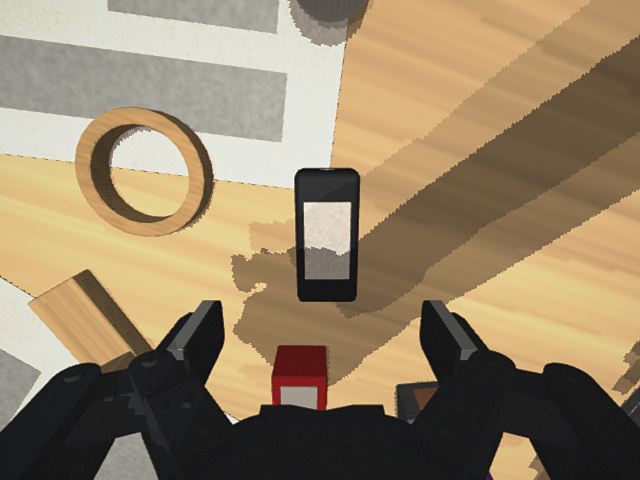

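View pics/top1.png

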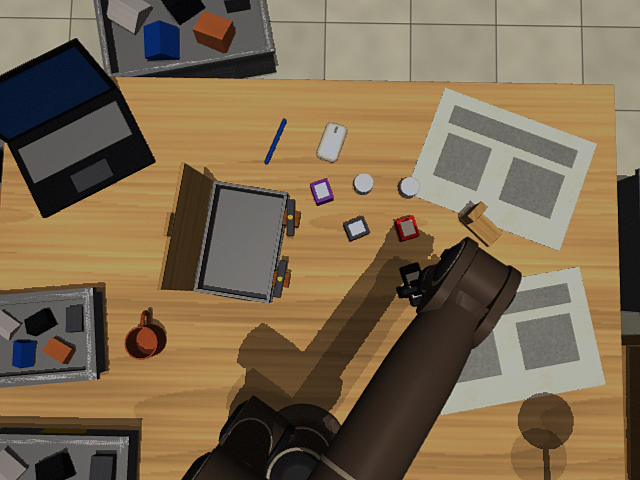

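Emit:
{"name": "arm_command", "arguments": {"steps": [{"tx": 0.5,"ty": 0.05,"tz": 0,"ax": 0,"ay": 0,"az": 0,"gripper": 85},{"tx": 0.5,"ty": 0,"tz": 0,"ax": 0,"ay": 0,"az": 0,"gripper": 85},{"tx": 0.5,"ty": 0,"tz": 0,"ax": 0,"ay": 0,"az": 0,"gripper": 85},{"tx": 0.3,"ty": 0,"tz": 0,"ax": 0,"ay": 0,"az": 0,"gripper": 85},{"tx": 0.2,"ty": 0,"tz": 0,"ax": 0,"ay": 0,"az": 0,"gripper": 85},{"tx": 0.09,"ty": 0,"tz": 0,"ax": 0,"ay": 0,"az": 0,"gripper": 85},{"tx": 0,"ty": 0,"tz": 0,"ax": 0,"ay": 0,"az": 0,"gripper": 85},{"tx": 0,"ty": 0,"tz": 0,"ax": 0,"ay": 0,"az": 0,"gripper": 40},{"tx": 0,"ty": 0,"tz": 0,"ax": 0,"ay": 0,"az": 0,"gripper": 40},{"tx": 0,"ty": 0,"tz": 0,"ax": 0,"ay": 0,"az": 0,"gripper": 40},{"tx": 0,"ty": 0,"tz": 0,"ax": 0,"ay": 0,"az": 0,"gripper": 40},{"tx": 0,"ty": 0,"tz": 0,"ax": 0,"ay": 0,"az": 0,"gripper": 40},{"tx": 0,"ty": 0,"tz": 0,"ax": 0,"ay": 0,"az": 0,"gripper": 40},{"tx": 0,"ty": 0,"tz": 0,"ax": 0,"ay": 0,"az": 0,"gripper": 40}], "squeeze": 45}}

```text
time_s: 6.0
tool_pos: [0.4164, -0.2749, 0.0106]
ee_rot: [0.698, -0.113, 0.698, 0.112]
contact_force: [-0.1, 0.6, 4.6]
opening: 0.556
```

```bash
python3 -c "
from h import *
plan(.415,-.2745,.17,108.6)
plan(*case(-65,20),.17,81.9)
"
```

```text
t 6.0 pos [ 0.4164 -0.2749  0.0106] jaw 108.4 tilt -1.0 J [-33.  10. -28.  52.   0. -52.] F [-0.1  0.6  4.6] open 0.556
ax -0.03 then tx -2.656 ty 0.013 tz -0.021
t 6.0 pos [ 0.4164 -0.2749  0.0106] jaw 108.4 tilt -1.0 J [-33.  10. -28.  52.   0. -52.] F [-0.1  0.6  4.6] open 0.556
ax 3.31 then tx -2.656 ty 7.7 tz -0.523
```

Emit:
{"name": "arm_command", "arguments": {"steps": [{"tx": -0.3,"ty": 0,"tz": 0,"ax": 0,"ay": 0,"az": 0,"gripper": 40},{"tx": -0.5,"ty": 0,"tz": 0,"ax": 0,"ay": 0,"az": 0,"gripper": 40},{"tx": -0.5,"ty": 0,"tz": 0,"ax": 0.6,"ay": 0,"az": 0,"gripper": 40},{"tx": -0.5,"ty": 0,"tz": 0,"ax": 0.9,"ay": 0,"az": 0,"gripper": 40},{"tx": -0.5,"ty": 0,"tz": 0,"ax": 0.9,"ay": 0,"az": 0,"gripper": 40},{"tx": -0.36,"ty": 0,"tz": 0,"ax": 0.9,"ay": 0,"az": 0,"gripper": 40},{"tx": 0,"ty": 0.4,"tz": -0.03,"ax": 0,"ay": 0,"az": 0,"gripper": 40},{"tx": 0,"ty": 0.6,"tz": -0.05,"ax": 0,"ay": 0,"az": 0,"gripper": 40},{"tx": 0,"ty": 0.6,"tz": -0.05,"ax": 0,"ay": 0,"az": 0,"gripper": 40},{"tx": 0,"ty": 0.6,"tz": -0.05,"ax": 0,"ay": 0,"az": 0,"gripper": 40},{"tx": 0,"ty": 0.6,"tz": -0.05,"ax": 0,"ay": 0,"az": 0,"gripper": 40},{"tx": 0,"ty": 0.6,"tz": -0.05,"ax": 0,"ay": 0,"az": 0,"gripper": 40},{"tx": 0,"ty": 0.6,"tz": -0.05,"ax": 0,"ay": 0,"az": 0,"gripper": 40},{"tx": 0,"ty": 0.6,"tz": -0.05,"ax": 0,"ay": 0,"az": 0,"gripper": 40},{"tx": 0,"ty": 0.6,"tz": -0.05,"ax": 0,"ay": 0,"az": 0,"gripper": 40},{"tx": 0,"ty": 0.6,"tz": -0.04,"ax": 0,"ay": 0,"az": 0,"gripper": 40},{"tx": 0,"ty": 0.6,"tz": -0.04,"ax": 0,"ay": 0,"az": 0,"gripper": 40},{"tx": 0,"ty": 0.6,"tz": -0.03,"ax": 0,"ay": 0,"az": 0,"gripper": 40},{"tx": 0,"ty": 0.6,"tz": 0,"ax": 0,"ay": 0,"az": 0,"gripper": 40},{"tx": 0,"ty": 0.3,"tz": 0,"ax": 0,"ay": 0,"az": 0,"gripper": 40}]}}

```text
time_s: 8.5
tool_pos: [0.45, 0.2006, 0.1688]
ee_rot: [0.705, 0.049, 0.706, -0.049]
contact_force: [0.2, 0.1, -1.9]
opening: 0.557
```

```bash
python3 -c "
from h import *
plan(*case(-65,20),.017,81.9)
from plant import env
for n in ('wrist','scene'):
  f=env.grab_frame(n);cv2.imwrite(f'pics/{n}2.png',f['img'][:,:,::-1])
"
```

```text
t 8.5 pos [0.45   0.2006 0.1688] jaw 82.0 tilt -1.0 J [ 24.   4. -13.  72.  -0.  32.] F [ 0.2  0.1 -1.9] open 0.557
ax 0.02 then tx 2.531 ty -0.224 tz 0.04
```

View pics/wrist2.png

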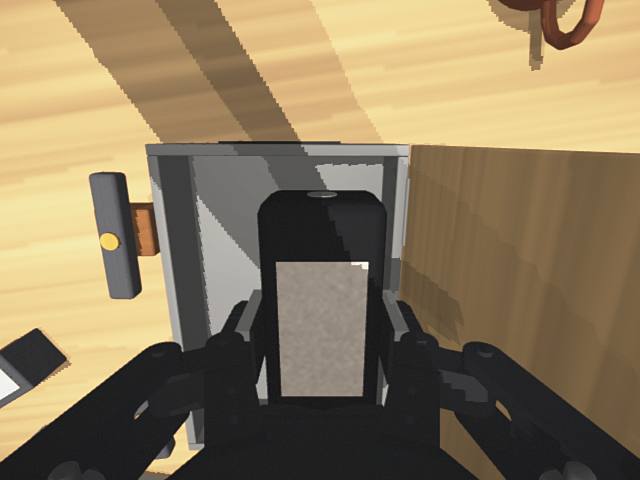

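View pics/scene2.png

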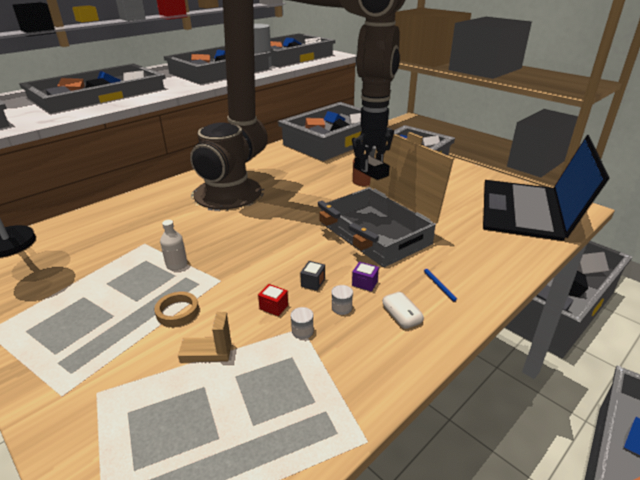

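Emit:
{"name": "arm_command", "arguments": {"steps": [{"tx": 0,"ty": -0.4,"tz": 0.04,"ax": 0,"ay": 0,"az": 0,"gripper": 40},{"tx": 0.4,"ty": 0,"tz": 0,"ax": 0,"ay": 0,"az": 0,"gripper": 40},{"tx": 0.5,"ty": 0,"tz": 0,"ax": 0,"ay": 0,"az": 0,"gripper": 40},{"tx": 0.5,"ty": 0,"tz": 0,"ax": 0,"ay": 0,"az": 0,"gripper": 40},{"tx": 0.5,"ty": 0,"tz": 0,"ax": 0,"ay": 0,"az": 0,"gripper": 40},{"tx": 0.3,"ty": 0,"tz": 0,"ax": 0,"ay": 0,"az": 0,"gripper": 40},{"tx": 0.15,"ty": 0,"tz": 0,"ax": 0,"ay": 0,"az": 0,"gripper": 40},{"tx": 0.1,"ty": 0,"tz": 0,"ax": 0,"ay": 0,"az": 0,"gripper": 40},{"tx": 0,"ty": 0,"tz": 0,"ax": 0,"ay": 0,"az": 0,"gripper": 40},{"tx": 0,"ty": 0,"tz": 0,"ax": 0,"ay": 0,"az": 0,"gripper": 40}]}}

```text
time_s: 9.85
tool_pos: [0.4498, 0.1753, 0.0232]
ee_rot: [0.706, 0.05, 0.705, -0.05]
contact_force: [0.0, 0.4, -1.9]
opening: 0.557
```

```bash
python3 -c "
from h import *
plan(*case(-65,10),.017,81.9)
"
```

```text
t 9.8 pos [0.4498 0.1753 0.0232] jaw 81.9 tilt -1.0 J [ 21.   8. -29.  54.  -0.  29.] F [ 0.   0.4 -1.9] open 0.557
ax 0.01 then tx 0.103 ty 0.028 tz -0.016
```

Emit:
{"name": "arm_command", "arguments": {"steps": [{"tx": 0.08,"ty": 0,"tz": 0,"ax": 0,"ay": 0,"az": 0,"gripper": 40},{"tx": 0,"ty": 0,"tz": 0,"ax": 0,"ay": 0,"az": 0,"gripper": 40},{"tx": 0,"ty": 0,"tz": 0,"ax": 0,"ay": 0,"az": 0,"gripper": 60},{"tx": 0,"ty": 0,"tz": 0,"ax": 0,"ay": 0,"az": 0,"gripper": 60},{"tx": 0,"ty": 0,"tz": 0,"ax": 0,"ay": 0,"az": 0,"gripper": 60},{"tx": 0,"ty": 0,"tz": 0,"ax": 0,"ay": 0,"az": 0,"gripper": 60},{"tx": -0.3,"ty": 0,"tz": 0,"ax": 0,"ay": 0,"az": 0,"gripper": 60},{"tx": -0.5,"ty": 0,"tz": 0,"ax": 0,"ay": 0,"az": 0,"gripper": 60},{"tx": -0.6,"ty": 0,"tz": 0,"ax": 0,"ay": 0,"az": 0,"gripper": 85},{"tx": -0.6,"ty": 0,"tz": 0,"ax": 0,"ay": 0,"az": 0,"gripper": 85},{"tx": -0.4,"ty": 0,"tz": 0,"ax": 0,"ay": 0,"az": 0,"gripper": 85},{"tx": 0,"ty": 0,"tz": 0,"ax": 0,"ay": 0,"az": 0,"gripper": 85}]}}

```text
time_s: 11.35
tool_pos: [0.4504, 0.1756, 0.1634]
ee_rot: [0.707, 0.05, 0.704, -0.049]
contact_force: [0.1, -0.0, -0.3]
opening: 0.998
```

```bash
cat > look.py <<'E'
import sys
from h import *
from plant import env
f=env.grab_frame("top");P=cloud(f);h=P[...,2]
cv2.imwrite(sys.argv[1],f["img"][:,:,::-1])
m=((h>0.015)&(h<0.06)).astype(np.uint8);m[:,:300]=0;m[320:]=0;m[:100]=0
n,l,st,c=cv2.connectedComponentsWithStats(m)
for i in range(1,n):
    if 200<st[i,4]<3000:
        q=P[l==i];top=q[q[:,2]>np.percentile(q[:,2],90)-0.006]
        r=cv2.minAreaRect((top[:,:2]*1000).astype(np.float32))
        print(st[i],np.percentile(q[:,2],95).round(3),[np.round(x,1) for x in r], top[:,:2].mean(0).round(3))
E
python3 look.py pics/top3.png
python3 -c "
from h import *
plan(.5518,-.126,.13,114.7)
from plant import env
f=env.grab_frame('wrist');cv2.imwrite('pics/wrist3.png',f['img'][:,:,::-1])
"
```

```text
[317 122  30  40 822] 0.034 [array([775.2, -58.9]), array([53.6, 95.5]), np.float64(72.0)] [ 0.776 -0.059]
[354 173  20  22 334] 0.054 [array([ 665.1, -141.4]), array([47. , 46.3]), np.float64(25.3)] [ 0.666 -0.141]
[399 177  21  21 342] 0.054 [array([ 657.9, -257.8]), array([46.6, 46.3]), np.float64(64.2)] [ 0.658 -0.258]
[310 178  24  27 426] 0.051 [array([644.1, -37.2]), array([54.2, 45.3]), np.float64(19.5)] [ 0.644 -0.038]
[460 203  43  43 636] 0.041 [array([ 565.5, -442. ]), array([100.1,  50.1]), np.float64(47.9)] [ 0.56  -0.445]
[395 215  25  27 443] 0.051 [array([ 554.2, -252.8]), array([53.5, 45.5]), np.float64(18.5)] [ 0.554 -0.252]
[343 216  27  25 425] 0.051 [array([ 551.6, -125.7]), array([45.6, 54.2]), np.float64(23.2)] [ 0.552 -0.126]
[454 267  39  38 539] 0.029 [array([ 413.7, -421.8]), array([93.7, 92.2]), np.float64(9.8)] [ 0.413 -0.422]
t 11.4 pos [0.4497 0.1753 0.1619] jaw 82.0 tilt -1.0 J [ 21.   3. -15.  71.  -0.  29.] F [-0.7 -0.1 -0.6] open 0.997
ax -4.09 then tx 0.532 ty -5.273 tz -0.552
```

View pics/wrist3.png

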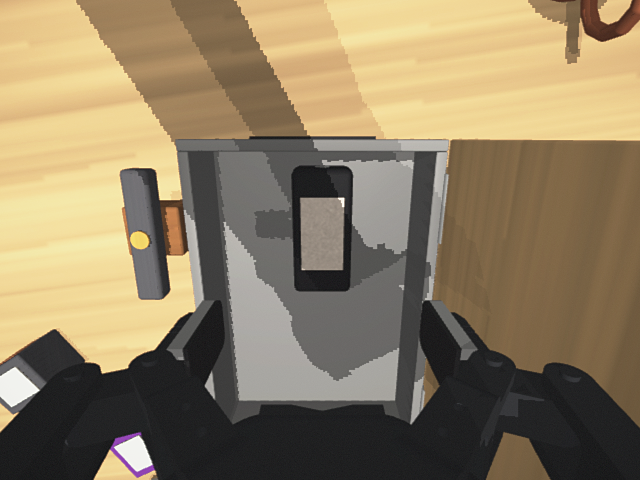

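Emit:
{"name": "arm_command", "arguments": {"steps": [{"tx": 0,"ty": 0,"tz": 0,"ax": -1,"ay": 0,"az": 0,"gripper": 85},{"tx": 0,"ty": 0,"tz": 0,"ax": -1,"ay": 0,"az": 0,"gripper": 85},{"tx": 0,"ty": 0,"tz": 0,"ax": -1,"ay": 0,"az": 0,"gripper": 85},{"tx": 0,"ty": 0,"tz": 0,"ax": -1,"ay": 0,"az": 0,"gripper": 85},{"tx": 0,"ty": -0.5,"tz": -0.05,"ax": 0,"ay": 0,"az": 0,"gripper": 85},{"tx": 0,"ty": -0.6,"tz": -0.06,"ax": 0,"ay": 0,"az": 0,"gripper": 85},{"tx": 0,"ty": -0.6,"tz": -0.06,"ax": 0,"ay": 0,"az": 0,"gripper": 85},{"tx": 0,"ty": -0.6,"tz": -0.06,"ax": 0,"ay": 0,"az": 0,"gripper": 85},{"tx": 0,"ty": -0.6,"tz": -0.06,"ax": 0,"ay": 0,"az": 0,"gripper": 85},{"tx": 0,"ty": -0.6,"tz": -0.06,"ax": 0,"ay": 0,"az": 0,"gripper": 85},{"tx": 0,"ty": -0.6,"tz": -0.06,"ax": 0,"ay": 0,"az": 0,"gripper": 85},{"tx": 0,"ty": -0.6,"tz": -0.07,"ax": 0,"ay": 0,"az": 0,"gripper": 85},{"tx": 0.2,"ty": -0.5,"tz": -0.07,"ax": 0,"ay": 0,"az": 0,"gripper": 85},{"tx": 0.3,"ty": -0.07,"tz": 0,"ax": 0,"ay": 0,"az": 0,"gripper": 85},{"tx": 0,"ty": 0,"tz": 0,"ax": 0,"ay": 0,"az": 0,"gripper": 85}]}}

```text
time_s: 13.32
tool_pos: [0.5456, -0.1266, 0.1286]
ee_rot: [0.69, -0.146, 0.693, 0.147]
contact_force: [-1.1, 0.6, 0.6]
opening: 0.996
```

```bash
python3 -c "
from h import *
plan(.5518,-.126,.012,114)
from plant import env
f=env.grab_frame('wrist');cv2.imwrite('pics/wrist4.png',f['img'][:,:,::-1])
"
```

```text
t 13.3 pos [ 0.5456 -0.1266  0.1286] jaw 113.9 tilt -1.0 J [-13.  12.  -9.  69.   0. -37.] F [-1.1  0.6  0.6] open 0.996
ax -0.01 then tx 1.944 ty -0.032 tz 0.099
```

View pics/wrist4.png

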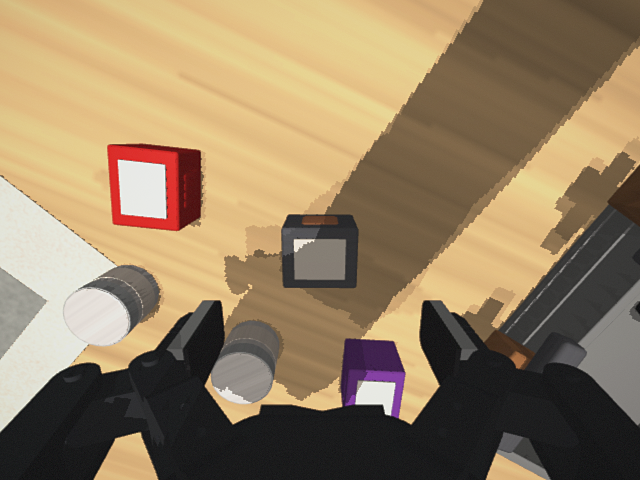

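Emit:
{"name": "arm_command", "arguments": {"steps": [{"tx": 0.4,"ty": -0.03,"tz": 0.1,"ax": 0,"ay": 0,"az": 0,"gripper": 85},{"tx": 0.5,"ty": 0,"tz": 0,"ax": 0,"ay": 0,"az": 0,"gripper": 85},{"tx": 0.5,"ty": 0,"tz": 0,"ax": 0,"ay": 0,"az": 0,"gripper": 85},{"tx": 0.3,"ty": 0,"tz": 0,"ax": 0,"ay": 0,"az": 0,"gripper": 85},{"tx": 0.24,"ty": 0,"tz": 0,"ax": 0,"ay": 0,"az": 0,"gripper": 85},{"tx": 0,"ty": 0,"tz": 0,"ax": 0,"ay": 0,"az": 0,"gripper": 85},{"tx": 0,"ty": 0,"tz": 0,"ax": 0,"ay": 0,"az": 0,"gripper": 45},{"tx": 0,"ty": 0,"tz": 0,"ax": 0,"ay": 0,"az": 0,"gripper": 45},{"tx": 0,"ty": 0,"tz": 0,"ax": 0,"ay": 0,"az": 0,"gripper": 45},{"tx": 0,"ty": 0,"tz": 0,"ax": 0,"ay": 0,"az": 0,"gripper": 45},{"tx": 0,"ty": 0,"tz": 0,"ax": 0,"ay": 0,"az": 0,"gripper": 45},{"tx": 0,"ty": 0,"tz": 0,"ax": 0,"ay": 0,"az": 0,"gripper": 45}], "squeeze": 45}}

```text
time_s: 14.88
tool_pos: [0.5544, -0.1263, 0.0165]
ee_rot: [0.692, -0.147, 0.691, 0.147]
contact_force: [-0.5, 2.4, 7.2]
opening: 0.622
```

```bash
python3 -c "
from h import *
plan(*case(15,-30),.17,81.9)
"
```

```text
t 14.9 pos [ 0.5544 -0.1263  0.0165] jaw 114.0 tilt -1.0 J [-13.  17. -18.  55.   0. -37.] F [-0.5  2.4  7.2] open 0.622
ax 4.01 then tx -2.558 ty 4.091 tz -1.117
```

Emit:
{"name": "arm_command", "arguments": {"steps": [{"tx": -0.3,"ty": 0,"tz": 0,"ax": 0,"ay": 0,"az": 0,"gripper": 45},{"tx": -0.5,"ty": 0,"tz": 0,"ax": 0,"ay": 0,"az": 0,"gripper": 45},{"tx": -0.5,"ty": 0,"tz": 0,"ax": 1,"ay": 0,"az": 0,"gripper": 45},{"tx": -0.5,"ty": 0,"tz": 0,"ax": 1,"ay": 0,"az": 0,"gripper": 45},{"tx": -0.5,"ty": 0,"tz": 0,"ax": 1,"ay": 0,"az": 0,"gripper": 45},{"tx": -0.26,"ty": 0,"tz": 0,"ax": 1,"ay": 0,"az": 0,"gripper": 45},{"tx": 0,"ty": 0.4,"tz": -0.11,"ax": 0,"ay": 0,"az": 0,"gripper": 45},{"tx": 0,"ty": 0.5,"tz": -0.14,"ax": 0,"ay": 0,"az": 0,"gripper": 45},{"tx": 0,"ty": 0.5,"tz": -0.14,"ax": 0,"ay": 0,"az": 0,"gripper": 45},{"tx": 0,"ty": 0.5,"tz": -0.14,"ax": 0,"ay": 0,"az": 0,"gripper": 45},{"tx": 0,"ty": 0.5,"tz": -0.14,"ax": 0,"ay": 0,"az": 0,"gripper": 45},{"tx": 0,"ty": 0.5,"tz": -0.14,"ax": 0,"ay": 0,"az": 0,"gripper": 45},{"tx": 0,"ty": 0.5,"tz": -0.14,"ax": 0,"ay": 0,"az": 0,"gripper": 45},{"tx": 0,"ty": 0.5,"tz": -0.14,"ax": 0,"ay": 0,"az": 0,"gripper": 45},{"tx": 0,"ty": 0.2,"tz": -0.03,"ax": 0,"ay": 0,"az": 0,"gripper": 45},{"tx": 0,"ty": 0,"tz": 0,"ax": 0,"ay": 0,"az": 0,"gripper": 45}]}}

```text
time_s: 16.88
tool_pos: [0.5214, 0.1267, 0.1684]
ee_rot: [0.705, 0.049, 0.706, -0.05]
contact_force: [0.3, 0.5, -4.3]
opening: 0.629
```

```bash
python3 -c "
from h import *
plan(*case(15,-30),.026,81.9)
from plant import env
f=env.grab_frame('wrist');cv2.imwrite('pics/wrist5.png',f['img'][:,:,::-1])
"
```

```text
t 16.9 pos [0.5214 0.1267 0.1684] jaw 82.0 tilt -1.0 J [14.  9. -8. 73. -0. 22.] F [ 0.3  0.5 -4.3] open 0.629
ax 0.01 then tx 2.373 ty -0.006 tz 0.022
```

View pics/wrist5.png

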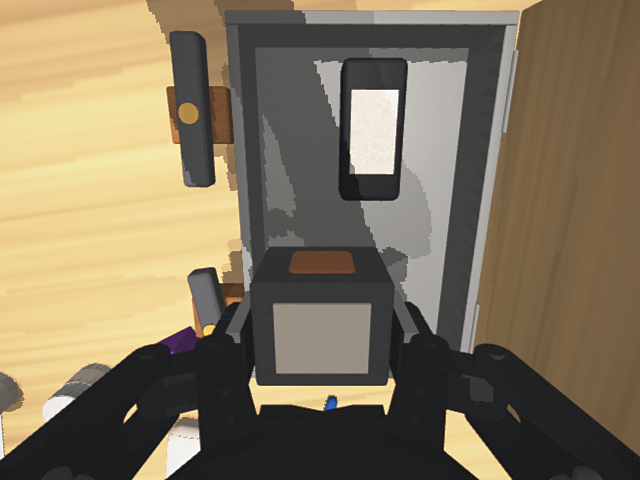

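Emit:
{"name": "arm_command", "arguments": {"steps": [{"tx": 0.4,"ty": 0,"tz": 0.02,"ax": 0,"ay": 0,"az": 0,"gripper": 45},{"tx": 0.5,"ty": 0,"tz": 0,"ax": 0,"ay": 0,"az": 0,"gripper": 45},{"tx": 0.5,"ty": 0,"tz": 0,"ax": 0,"ay": 0,"az": 0,"gripper": 45},{"tx": 0.5,"ty": 0,"tz": 0,"ax": 0,"ay": 0,"az": 0,"gripper": 45},{"tx": 0.3,"ty": 0,"tz": 0,"ax": 0,"ay": 0,"az": 0,"gripper": 45},{"tx": 0.17,"ty": 0,"tz": 0,"ax": 0,"ay": 0,"az": 0,"gripper": 45},{"tx": 0.04,"ty": 0,"tz": 0,"ax": 0,"ay": 0,"az": 0,"gripper": 45},{"tx": 0,"ty": 0,"tz": 0,"ax": 0,"ay": 0,"az": 0,"gripper": 45},{"tx": 0,"ty": 0,"tz": 0,"ax": 0,"ay": 0,"az": 0,"gripper": 45}]}}

```text
time_s: 18.05
tool_pos: [0.5234, 0.1266, 0.0249]
ee_rot: [0.706, 0.05, 0.705, -0.049]
contact_force: [0.2, 0.3, -4.5]
opening: 0.623
```

Emit:
{"name": "arm_command", "arguments": {"steps": [{"tx": 0.03,"ty": 0,"tz": 0,"ax": 0,"ay": 0,"az": 0,"gripper": 45},{"tx": 0,"ty": 0,"tz": 0,"ax": 0,"ay": 0,"az": 0,"gripper": 45},{"tx": 0,"ty": 0,"tz": 0,"ax": 0,"ay": 0,"az": 0,"gripper": 64},{"tx": 0,"ty": 0,"tz": 0,"ax": 0,"ay": 0,"az": 0,"gripper": 64},{"tx": 0,"ty": 0,"tz": 0,"ax": 0,"ay": 0,"az": 0,"gripper": 64},{"tx": 0,"ty": 0,"tz": 0,"ax": 0,"ay": 0,"az": 0,"gripper": 64},{"tx": -0.3,"ty": 0,"tz": 0,"ax": 0,"ay": 0,"az": 0,"gripper": 64},{"tx": -0.5,"ty": 0,"tz": 0,"ax": 0,"ay": 0,"az": 0,"gripper": 64},{"tx": -0.6,"ty": 0,"tz": 0,"ax": 0,"ay": 0,"az": 0,"gripper": 85},{"tx": -0.6,"ty": 0,"tz": 0,"ax": 0,"ay": 0,"az": 0,"gripper": 85},{"tx": -0.4,"ty": 0,"tz": 0,"ax": 0,"ay": 0,"az": 0,"gripper": 85},{"tx": 0,"ty": 0,"tz": 0,"ax": 0,"ay": 0,"az": 0,"gripper": 85}]}}

```text
time_s: 19.55
tool_pos: [0.524, 0.1267, 0.1683]
ee_rot: [0.707, 0.05, 0.704, -0.049]
contact_force: [-0.5, -0.2, -0.3]
opening: 0.998
```

```bash
python3 look.py pics/top6.png
python3 -c "
from h import *
plan(.6655,-.1415,.14)
from plant import env
f=env.grab_frame('wrist');cv2.imwrite('pics/wrist6.png',f['img'][:,:,::-1])
"
```

```text
[317 122  30  40 824] 0.034 [array([774.9, -60.7]), array([52.6, 95.3]), np.float64(73.1)] [ 0.777 -0.061]
[354 173  20  21 330] 0.054 [array([ 665.7, -141.8]), array([47.4, 46.1]), np.float64(73.0)] [ 0.666 -0.142]
[399 177  21  21 339] 0.054 [array([ 658.3, -257.7]), array([46. , 45.9]), np.float64(0.4)] [ 0.659 -0.258]
[310 178  24  27 431] 0.051 [array([644., -37.]), array([54.3, 46.1]), np.float64(19.8)] [ 0.643 -0.037]
[460 203  43  43 639] 0.039 [array([ 565.2, -441.7]), array([99.7, 50.7]), np.float64(47.0)] [ 0.562 -0.441]
[395 215  25  27 449] 0.051 [array([ 554. , -252.5]), array([53. , 45.5]), np.float64(18.3)] [ 0.554 -0.252]
[454 267  39  38 547] 0.029 [array([ 413.7, -421.5]), array([92.4, 93.5]), np.float64(1.0)] [ 0.413 -0.423]
t 19.6 pos [0.5232 0.1265 0.1667] jaw 81.9 tilt -1.0 J [14.  9. -8. 73.  0. 22.] F [ 0.3 -0.4 -0.7] open 0.996
ax 0.0 then tx 0.445 ty -4.09 tz 2.974
```

View pics/wrist6.png

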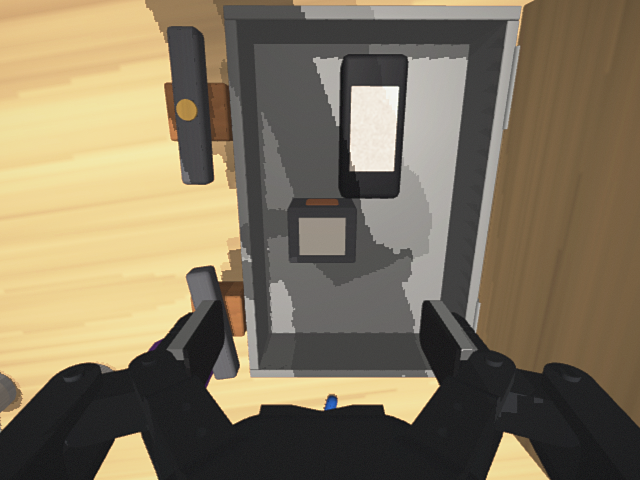

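Emit:
{"name": "arm_command", "arguments": {"steps": [{"tx": 0,"ty": -0.3,"tz": 0.22,"ax": 0,"ay": 0,"az": 0,"gripper": 85},{"tx": 0,"ty": -0.45,"tz": 0.33,"ax": 0,"ay": 0,"az": 0,"gripper": 85},{"tx": 0,"ty": -0.45,"tz": 0.33,"ax": 0,"ay": 0,"az": 0,"gripper": 85},{"tx": 0,"ty": -0.45,"tz": 0.33,"ax": 0,"ay": 0,"az": 0,"gripper": 85},{"tx": 0,"ty": -0.45,"tz": 0.33,"ax": 0,"ay": 0,"az": 0,"gripper": 85},{"tx": 0,"ty": -0.45,"tz": 0.33,"ax": 0,"ay": 0,"az": 0,"gripper": 85},{"tx": 0,"ty": -0.45,"tz": 0.33,"ax": 0,"ay": 0,"az": 0,"gripper": 85},{"tx": 0,"ty": -0.45,"tz": 0.33,"ax": 0,"ay": 0,"az": 0,"gripper": 85},{"tx": 0.2,"ty": -0.45,"tz": 0.33,"ax": 0,"ay": 0,"az": 0,"gripper": 85},{"tx": 0.25,"ty": -0.19,"tz": 0.12,"ax": 0,"ay": 0,"az": 0,"gripper": 85},{"tx": 0,"ty": 0,"tz": 0,"ax": 0,"ay": 0,"az": 0,"gripper": 85},{"tx": 0,"ty": 0,"tz": 0,"ax": 0,"ay": 0,"az": 0,"gripper": 85}]}}

```text
time_s: 21.15
tool_pos: [0.6649, -0.1407, 0.1392]
ee_rot: [0.705, 0.05, 0.706, -0.049]
contact_force: [-0.7, 0.0, 0.3]
opening: 0.993
```

```bash
python3 -c "
from h import *
plan(.6655,-.1415,.012)
from plant import env
f=env.grab_frame('wrist');cv2.imwrite('pics/wrist7.png',f['img'][:,:,::-1])
"
```

```text
t 21.1 pos [ 0.6649 -0.1407  0.1392] jaw 82.0 tilt -1.0 J [-12.  25.  10.  75.   0.  -4.] F [-0.7  0.   0.3] open 0.993
ax 0.0 then tx 2.12 ty -0.012 tz 0.012
```

View pics/wrist7.png

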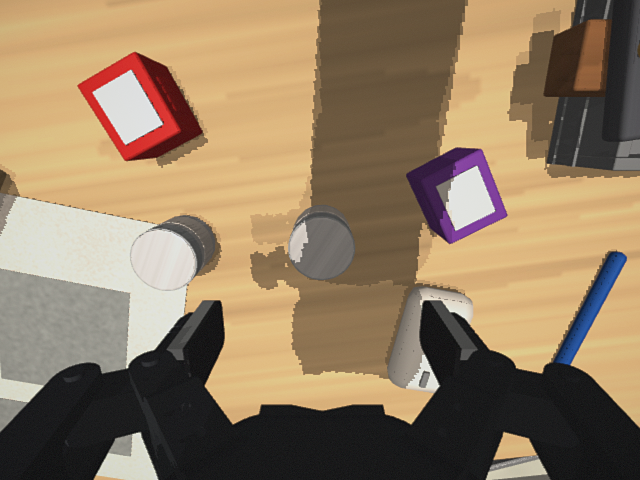

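Emit:
{"name": "arm_command", "arguments": {"steps": [{"tx": 0.4,"ty": -0.01,"tz": 0.01,"ax": 0,"ay": 0,"az": 0,"gripper": 85},{"tx": 0.5,"ty": 0,"tz": 0,"ax": 0,"ay": 0,"az": 0,"gripper": 85},{"tx": 0.5,"ty": 0,"tz": 0,"ax": 0,"ay": 0,"az": 0,"gripper": 85},{"tx": 0.4,"ty": 0,"tz": 0,"ax": 0,"ay": 0,"az": 0,"gripper": 85},{"tx": 0.3,"ty": 0,"tz": 0,"ax": 0,"ay": 0,"az": 0,"gripper": 85},{"tx": 0,"ty": 0,"tz": 0,"ax": 0,"ay": 0,"az": 0,"gripper": 85},{"tx": 0,"ty": 0,"tz": 0,"ax": 0,"ay": 0,"az": 0,"gripper": 40},{"tx": 0,"ty": 0,"tz": 0,"ax": 0,"ay": 0,"az": 0,"gripper": 40},{"tx": 0,"ty": 0,"tz": 0,"ax": 0,"ay": 0,"az": 0,"gripper": 40},{"tx": 0,"ty": 0,"tz": 0,"ax": 0,"ay": 0,"az": 0,"gripper": 40},{"tx": 0,"ty": 0,"tz": 0,"ax": 0,"ay": 0,"az": 0,"gripper": 40},{"tx": 0,"ty": 0,"tz": 0,"ax": 0,"ay": 0,"az": 0,"gripper": 40},{"tx": 0,"ty": 0,"tz": 0,"ax": 0,"ay": 0,"az": 0,"gripper": 40}]}}

```text
time_s: 22.82
tool_pos: [0.667, -0.1425, 0.0151]
ee_rot: [0.706, 0.05, 0.704, -0.05]
contact_force: [-0.2, 0.6, 5.8]
opening: 0.555
```

```bash
python3 -c "
from h import *
plan(*case(85,32),.17,81.9)
"
```

```text
t 22.8 pos [ 0.667  -0.1425  0.0151] jaw 81.9 tilt -1.0 J [-12.  28.  -2.  60.   0.  -4.] F [-0.2  0.6  5.8] open 0.555
ax 0.01 then tx -2.581 ty 5.127 tz -1.846
```

Emit:
{"name": "arm_command", "arguments": {"steps": [{"tx": -0.3,"ty": 0,"tz": 0,"ax": 0,"ay": 0,"az": 0,"gripper": 40},{"tx": -0.5,"ty": 0,"tz": 0,"ax": 0,"ay": 0,"az": 0,"gripper": 40},{"tx": -0.6,"ty": 0,"tz": 0,"ax": 0,"ay": 0,"az": 0,"gripper": 40},{"tx": -0.6,"ty": 0,"tz": 0,"ax": 0,"ay": 0,"az": 0,"gripper": 40},{"tx": -0.58,"ty": 0,"tz": 0,"ax": 0,"ay": 0,"az": 0,"gripper": 40},{"tx": 0,"ty": 0.4,"tz": -0.14,"ax": 0,"ay": 0,"az": 0,"gripper": 40},{"tx": 0,"ty": 0.5,"tz": -0.18,"ax": 0,"ay": 0,"az": 0,"gripper": 40},{"tx": 0,"ty": 0.5,"tz": -0.18,"ax": 0,"ay": 0,"az": 0,"gripper": 40},{"tx": 0,"ty": 0.5,"tz": -0.18,"ax": 0,"ay": 0,"az": 0,"gripper": 40},{"tx": 0,"ty": 0.5,"tz": -0.18,"ax": 0,"ay": 0,"az": 0,"gripper": 40},{"tx": 0,"ty": 0.5,"tz": -0.18,"ax": 0,"ay": 0,"az": 0,"gripper": 40},{"tx": 0,"ty": 0.5,"tz": -0.18,"ax": 0,"ay": 0,"az": 0,"gripper": 40},{"tx": 0,"ty": 0.5,"tz": -0.18,"ax": 0,"ay": 0,"az": 0,"gripper": 40},{"tx": 0,"ty": 0.5,"tz": -0.18,"ax": 0,"ay": 0,"az": 0,"gripper": 40},{"tx": 0,"ty": 0.5,"tz": -0.18,"ax": 0,"ay": 0,"az": 0,"gripper": 40},{"tx": 0,"ty": 0.23,"tz": -0.09,"ax": 0,"ay": 0,"az": 0,"gripper": 40},{"tx": 0,"ty": 0,"tz": 0,"ax": 0,"ay": 0,"az": 0,"gripper": 40}]}}

```text
time_s: 24.95
tool_pos: [0.5983, 0.1789, 0.1677]
ee_rot: [0.705, 0.049, 0.706, -0.049]
contact_force: [0.6, -0.6, -2.1]
opening: 0.548
```

```bash
python3 -c "
from h import *
plan(*case(85,32),.024,81.9)
from plant import env
f=env.grab_frame('wrist');cv2.imwrite('pics/wrist8.png',f['img'][:,:,::-1])
"
```

```text
t 24.9 pos [0.5983 0.1789 0.1677] jaw 82.1 tilt -1.0 J [17. 18.  4. 76. -0. 25.] F [ 0.6 -0.6 -2.1] open 0.548
ax 0.02 then tx 2.394 ty -0.013 tz 0.042
```

View pics/wrist8.png

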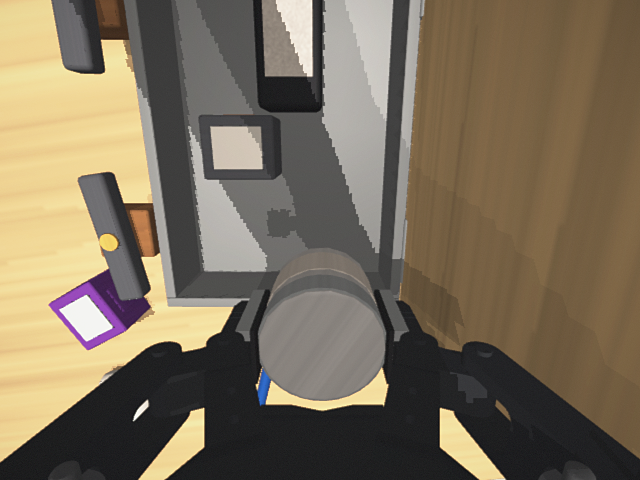

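Emit:
{"name": "arm_command", "arguments": {"steps": [{"tx": 0.3,"ty": -0.05,"tz": 0.04,"ax": 0,"ay": 0,"az": 0,"gripper": 40},{"tx": 0.4,"ty": 0,"tz": 0,"ax": 0,"ay": 0,"az": 0,"gripper": 40},{"tx": 0.4,"ty": 0,"tz": 0,"ax": 0,"ay": 0,"az": 0,"gripper": 40},{"tx": 0.4,"ty": 0,"tz": 0,"ax": 0,"ay": 0,"az": 0,"gripper": 40},{"tx": 0.4,"ty": 0,"tz": 0,"ax": 0,"ay": 0,"az": 0,"gripper": 40},{"tx": 0.3,"ty": 0,"tz": 0,"ax": 0,"ay": 0,"az": 0,"gripper": 40},{"tx": 0.16,"ty": 0,"tz": 0,"ax": 0,"ay": 0,"az": 0,"gripper": 40},{"tx": 0.03,"ty": 0,"tz": 0,"ax": 0,"ay": 0,"az": 0,"gripper": 40},{"tx": 0,"ty": 0,"tz": 0,"ax": 0,"ay": 0,"az": 0,"gripper": 40},{"tx": 0,"ty": 0,"tz": 0,"ax": 0,"ay": 0,"az": 0,"gripper": 40}]}}

```text
time_s: 26.25
tool_pos: [0.6017, 0.1749, 0.0258]
ee_rot: [0.706, 0.05, 0.705, -0.049]
contact_force: [-0.2, 0.2, -2.7]
opening: 0.558
```

Emit:
{"name": "arm_command", "arguments": {"steps": [{"tx": 0.04,"ty": 0,"tz": 0,"ax": 0,"ay": 0,"az": 0,"gripper": 40},{"tx": 0,"ty": 0,"tz": 0,"ax": 0,"ay": 0,"az": 0,"gripper": 40},{"tx": 0,"ty": 0,"tz": 0,"ax": 0,"ay": 0,"az": 0,"gripper": 58},{"tx": 0,"ty": 0,"tz": 0,"ax": 0,"ay": 0,"az": 0,"gripper": 58},{"tx": 0,"ty": 0,"tz": 0,"ax": 0,"ay": 0,"az": 0,"gripper": 58},{"tx": 0,"ty": 0,"tz": 0,"ax": 0,"ay": 0,"az": 0,"gripper": 58},{"tx": -0.3,"ty": 0,"tz": 0,"ax": 0,"ay": 0,"az": 0,"gripper": 58},{"tx": -0.5,"ty": 0,"tz": 0,"ax": 0,"ay": 0,"az": 0,"gripper": 58},{"tx": -0.6,"ty": -0.1,"tz": 0,"ax": 0,"ay": 0,"az": 0,"gripper": 60},{"tx": -0.6,"ty": -0.3,"tz": 0,"ax": 0,"ay": 0,"az": 0,"gripper": 60},{"tx": -0.4,"ty": -0.5,"tz": 0.1,"ax": 0,"ay": 0,"az": 0,"gripper": 85},{"tx": 0,"ty": -0.5,"tz": 0.1,"ax": 0,"ay": 0,"az": 0,"gripper": 85},{"tx": 0,"ty": 0,"tz": 0,"ax": 0,"ay": 0,"az": 0,"gripper": 85}]}}

```text
time_s: 27.88
tool_pos: [0.6017, 0.0882, 0.1684]
ee_rot: [0.706, 0.051, 0.704, -0.05]
contact_force: [0.7, -0.2, -0.6]
opening: 0.998
```

```bash
python3 look.py pics/top9.png
python3 -c "
from h import *
plan(.6583,-.2577,.14)
from plant import env
f=env.grab_frame('wrist');cv2.imwrite('pics/wrist9.png',f['img'][:,:,::-1])
"
```

```text
[317 122  30  40 822] 0.034 [array([775.6, -59.8]), array([51.7, 93.1]), np.float64(71.4)] [ 0.776 -0.059]
[399 177  21  21 346] 0.054 [array([ 658.2, -258.1]), array([46.5, 45.2]), np.float64(1.1)] [ 0.658 -0.259]
[310 178  24  27 426] 0.051 [array([644., -37.]), array([53.7, 45.2]), np.float64(19.6)] [ 0.644 -0.037]
[461 205  42  41 642] 0.038 [array([ 565.6, -441.9]), array([99.5, 50.1]), np.float64(48.2)] [ 0.562 -0.442]
[395 215  25  27 443] 0.051 [array([ 554.1, -252.4]), array([53.1, 47. ]), np.float64(17.8)] [ 0.553 -0.252]
[454 267  39  38 544] 0.028 [array([ 413.7, -420.9]), array([92.3, 94.9]), np.float64(1.3)] [ 0.415 -0.422]
t 27.9 pos [0.6015 0.0892 0.1678] jaw 81.9 tilt -1.0 J [ 8. 17.  1. 75.  0. 17.] F [-0.   0.6  0.6] open 0.997
ax 0.0 then tx 0.463 ty -5.589 tz 1.757
```

View pics/wrist9.png

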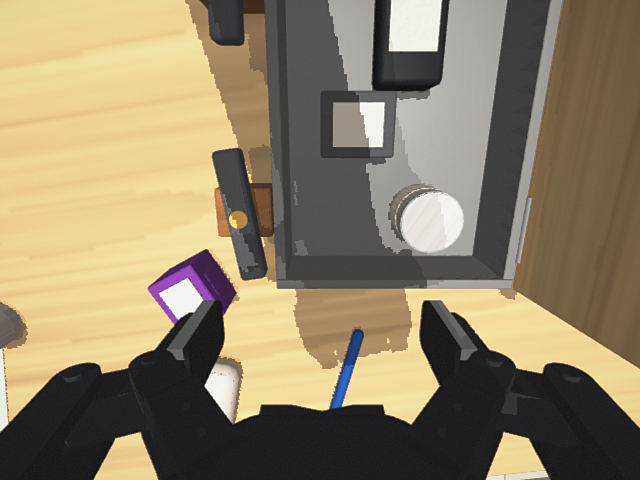

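Tin standing in the case at (427,218). Last tin next.

Emit:
{"name": "arm_command", "arguments": {"steps": [{"tx": 0,"ty": -0.4,"tz": 0.13,"ax": 0,"ay": 0,"az": 0,"gripper": 85},{"tx": 0,"ty": -0.5,"tz": 0.16,"ax": 0,"ay": 0,"az": 0,"gripper": 85},{"tx": 0,"ty": -0.5,"tz": 0.16,"ax": 0,"ay": 0,"az": 0,"gripper": 85},{"tx": 0,"ty": -0.5,"tz": 0.16,"ax": 0,"ay": 0,"az": 0,"gripper": 85},{"tx": 0,"ty": -0.5,"tz": 0.16,"ax": 0,"ay": 0,"az": 0,"gripper": 85},{"tx": 0,"ty": -0.5,"tz": 0.16,"ax": 0,"ay": 0,"az": 0,"gripper": 85},{"tx": 0,"ty": -0.5,"tz": 0.16,"ax": 0,"ay": 0,"az": 0,"gripper": 85},{"tx": 0,"ty": -0.5,"tz": 0.16,"ax": 0,"ay": 0,"az": 0,"gripper": 85},{"tx": 0,"ty": -0.5,"tz": 0.16,"ax": 0,"ay": 0,"az": 0,"gripper": 85},{"tx": 0,"ty": -0.5,"tz": 0.16,"ax": 0,"ay": 0,"az": 0,"gripper": 85},{"tx": 0.2,"ty": -0.5,"tz": 0.14,"ax": 0,"ay": 0,"az": 0,"gripper": 85},{"tx": 0.26,"ty": -0.19,"tz": 0.05,"ax": 0,"ay": 0,"az": 0,"gripper": 85},{"tx": 0,"ty": 0,"tz": 0,"ax": 0,"ay": 0,"az": 0,"gripper": 85},{"tx": 0,"ty": 0,"tz": 0,"ax": 0,"ay": 0,"az": 0,"gripper": 85}]}}

```text
time_s: 29.72
tool_pos: [0.6588, -0.2557, 0.139]
ee_rot: [0.705, 0.049, 0.706, -0.049]
contact_force: [0.3, -0.0, 1.4]
opening: 0.999
```

```bash
python3 -c "
from h import *
plan(.6583,-.2577,.012)
from plant import env
f=env.grab_frame('wrist');cv2.imwrite('pics/wrist10.png',f['img'][:,:,::-1])
"
```

```text
t 29.7 pos [ 0.6588 -0.2557  0.139 ] jaw 82.0 tilt -1.0 J [-21.  28.  14.  76.   0. -13.] F [ 0.3 -0.   1.4] open 0.999
ax 0.0 then tx 2.117 ty -0.035 tz -0.004
```

View pics/wrist10.png

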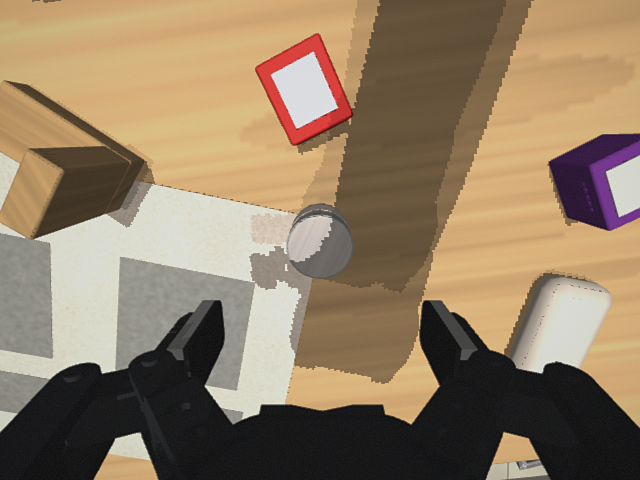

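Emit:
{"name": "arm_command", "arguments": {"steps": [{"tx": 0.4,"ty": -0.03,"tz": 0,"ax": 0,"ay": 0,"az": 0,"gripper": 85},{"tx": 0.5,"ty": 0,"tz": 0,"ax": 0,"ay": 0,"az": 0,"gripper": 85},{"tx": 0.5,"ty": 0,"tz": 0,"ax": 0,"ay": 0,"az": 0,"gripper": 85},{"tx": 0.4,"ty": 0,"tz": 0,"ax": 0,"ay": 0,"az": 0,"gripper": 85},{"tx": 0.3,"ty": 0,"tz": 0,"ax": 0,"ay": 0,"az": 0,"gripper": 85},{"tx": 0,"ty": 0,"tz": 0,"ax": 0,"ay": 0,"az": 0,"gripper": 85},{"tx": 0,"ty": 0,"tz": 0,"ax": 0,"ay": 0,"az": 0,"gripper": 40},{"tx": 0,"ty": 0,"tz": 0,"ax": 0,"ay": 0,"az": 0,"gripper": 40},{"tx": 0,"ty": 0,"tz": 0,"ax": 0,"ay": 0,"az": 0,"gripper": 40},{"tx": 0,"ty": 0,"tz": 0,"ax": 0,"ay": 0,"az": 0,"gripper": 40},{"tx": 0,"ty": 0,"tz": 0,"ax": 0,"ay": 0,"az": 0,"gripper": 40},{"tx": 0,"ty": 0,"tz": 0,"ax": 0,"ay": 0,"az": 0,"gripper": 40},{"tx": 0,"ty": 0,"tz": 0,"ax": 0,"ay": 0,"az": 0,"gripper": 40}]}}

```text
time_s: 31.4
tool_pos: [0.6595, -0.2591, 0.0146]
ee_rot: [0.706, 0.049, 0.704, -0.05]
contact_force: [-0.3, 1.5, 6.7]
opening: 0.549
```

```bash
python3 -c "
from h import *
plan(*case(85,-40),.17,81.9)
"
```

```text
t 31.4 pos [ 0.6595 -0.2591  0.0146] jaw 82.0 tilt -1.0 J [-21.  31.   3.  62.   0. -13.] F [-0.3  1.5  6.7] open 0.549
ax 0.01 then tx -2.59 ty 5.868 tz -1.997
```

Emit:
{"name": "arm_command", "arguments": {"steps": [{"tx": -0.3,"ty": 0,"tz": 0,"ax": 0,"ay": 0,"az": 0,"gripper": 40},{"tx": -0.5,"ty": 0,"tz": 0,"ax": 0,"ay": 0,"az": 0,"gripper": 40},{"tx": -0.6,"ty": 0,"tz": 0,"ax": 0,"ay": 0,"az": 0,"gripper": 40},{"tx": -0.6,"ty": 0,"tz": 0,"ax": 0,"ay": 0,"az": 0,"gripper": 40},{"tx": -0.59,"ty": 0,"tz": 0,"ax": 0,"ay": 0,"az": 0,"gripper": 40},{"tx": 0,"ty": 0.4,"tz": -0.14,"ax": 0,"ay": 0,"az": 0,"gripper": 40},{"tx": 0,"ty": 0.5,"tz": -0.17,"ax": 0,"ay": 0,"az": 0,"gripper": 40},{"tx": 0,"ty": 0.5,"tz": -0.17,"ax": 0,"ay": 0,"az": 0,"gripper": 40},{"tx": 0,"ty": 0.5,"tz": -0.17,"ax": 0,"ay": 0,"az": 0,"gripper": 40},{"tx": 0,"ty": 0.5,"tz": -0.17,"ax": 0,"ay": 0,"az": 0,"gripper": 40},{"tx": 0,"ty": 0.5,"tz": -0.17,"ax": 0,"ay": 0,"az": 0,"gripper": 40},{"tx": 0,"ty": 0.5,"tz": -0.17,"ax": 0,"ay": 0,"az": 0,"gripper": 40},{"tx": 0,"ty": 0.5,"tz": -0.17,"ax": 0,"ay": 0,"az": 0,"gripper": 40},{"tx": 0,"ty": 0.5,"tz": -0.17,"ax": 0,"ay": 0,"az": 0,"gripper": 40},{"tx": 0,"ty": 0.5,"tz": -0.17,"ax": 0,"ay": 0,"az": 0,"gripper": 40},{"tx": 0,"ty": 0.5,"tz": -0.17,"ax": 0,"ay": 0,"az": 0,"gripper": 40},{"tx": 0,"ty": 0.47,"tz": -0.15,"ax": 0,"ay": 0,"az": 0,"gripper": 40},{"tx": 0,"ty": 0,"tz": 0,"ax": 0,"ay": 0,"az": 0,"gripper": 40},{"tx": 0,"ty": 0,"tz": 0,"ax": 0,"ay": 0,"az": 0,"gripper": 40}]}}

```text
time_s: 33.78
tool_pos: [0.5896, 0.1063, 0.1687]
ee_rot: [0.705, 0.049, 0.705, -0.05]
contact_force: [-0.6, 0.7, -2.1]
opening: 0.551
```

```bash
python3 -c "
from h import *
plan(*case(85,-40),.023,81.9)
from plant import env
f=env.grab_frame('wrist');cv2.imwrite('pics/wrist11.png',f['img'][:,:,::-1])
"
```

```text
t 33.8 pos [0.5896 0.1063 0.1687] jaw 82.0 tilt -1.0 J [10. 16.  0. 75. -0. 18.] F [-0.6  0.7 -2.1] open 0.551
ax 0.01 then tx 2.429 ty 0.004 tz 0.014
```

View pics/wrist11.png

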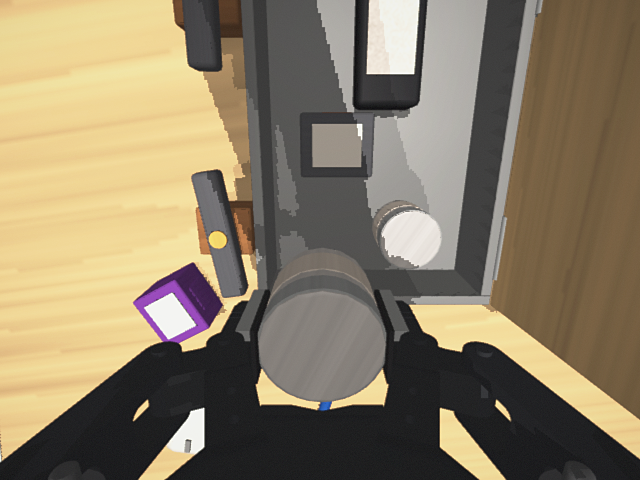

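Emit:
{"name": "arm_command", "arguments": {"steps": [{"tx": 0.3,"ty": 0.08,"tz": -0.2,"ax": 0,"ay": 0,"az": 0,"gripper": 40},{"tx": 0.4,"ty": 0,"tz": 0,"ax": 0,"ay": 0,"az": 0,"gripper": 40},{"tx": 0.4,"ty": 0,"tz": 0,"ax": 0,"ay": 0,"az": 0,"gripper": 40},{"tx": 0.4,"ty": 0,"tz": 0,"ax": 0,"ay": 0,"az": 0,"gripper": 40},{"tx": 0.4,"ty": 0,"tz": 0,"ax": 0,"ay": 0,"az": 0,"gripper": 40},{"tx": 0.3,"ty": 0,"tz": 0,"ax": 0,"ay": 0,"az": 0,"gripper": 40},{"tx": 0.18,"ty": 0,"tz": 0,"ax": 0,"ay": 0,"az": 0,"gripper": 40},{"tx": 0.06,"ty": 0,"tz": 0,"ax": 0,"ay": 0,"az": 0,"gripper": 40},{"tx": 0,"ty": 0,"tz": 0,"ax": 0,"ay": 0,"az": 0,"gripper": 40},{"tx": 0,"ty": 0,"tz": 0,"ax": 0,"ay": 0,"az": 0,"gripper": 40}]}}

```text
time_s: 35.08
tool_pos: [0.5791, 0.1131, 0.0226]
ee_rot: [0.706, 0.05, 0.705, -0.05]
contact_force: [-0.0, -0.2, 0.3]
opening: 0.55
```

Emit:
{"name": "arm_command", "arguments": {"steps": [{"tx": 0,"ty": 0,"tz": 0,"ax": 0,"ay": 0,"az": 0,"gripper": 54},{"tx": 0,"ty": 0,"tz": 0,"ax": 0,"ay": 0,"az": 0,"gripper": 54},{"tx": 0,"ty": 0,"tz": 0,"ax": 0,"ay": 0,"az": 0,"gripper": 54},{"tx": 0,"ty": 0,"tz": 0,"ax": 0,"ay": 0,"az": 0,"gripper": 54},{"tx": -0.2,"ty": 0,"tz": 0,"ax": 0,"ay": 0,"az": 0,"gripper": 54},{"tx": -0.4,"ty": 0,"tz": 0,"ax": 0,"ay": 0,"az": 0,"gripper": 54},{"tx": -0.6,"ty": 0,"tz": 0,"ax": 0,"ay": 0,"az": 0,"gripper": 54},{"tx": -0.6,"ty": 0,"tz": 0,"ax": 0,"ay": 0,"az": 0,"gripper": 54},{"tx": -0.6,"ty": 0,"tz": 0,"ax": 0,"ay": 0,"az": 0,"gripper": 54},{"tx": 0,"ty": -0.4,"tz": 0,"ax": 0,"ay": 0,"az": 0,"gripper": 54},{"tx": 0,"ty": -0.5,"tz": 0,"ax": 0,"ay": 0,"az": 0,"gripper": 30},{"tx": 0,"ty": -0.6,"tz": 0,"ax": 0,"ay": 0,"az": 0,"gripper": 0},{"tx": 0,"ty": -0.6,"tz": 0,"ax": 0,"ay": 0,"az": 0,"gripper": 0},{"tx": 0,"ty": -0.6,"tz": 0,"ax": 0,"ay": 0,"az": 0,"gripper": 0},{"tx": 0,"ty": -0.5,"tz": 0,"ax": 0,"ay": 0,"az": 0,"gripper": 0},{"tx": 0,"ty": 0,"tz": 0,"ax": 0,"ay": 0,"az": 0,"gripper": 0}]}}

```text
time_s: 37.08
tool_pos: [0.5508, -0.0789, 0.1662]
ee_rot: [0.705, 0.051, 0.706, -0.051]
contact_force: [0.3, 0.7, -0.5]
opening: 0.001
```

```bash
python3 -c "
from h import *
from plant import env
plan(.6,.3,.27)
f=env.grab_frame('top');np.savez('/tmp/top12.npz',**f);P=cloud(f)
cv2.imwrite('pics/top12.png',cv2.resize(f['img'][120:340,120:440,::-1],(800,550),interpolation=cv2.INTER_CUBIC))
f=env.grab_frame('scene');cv2.imwrite('pics/scene12.png',f['img'][:,:,::-1])
h=P[...,2];m=(h>.09)&(h<.3);m[:,:150]=0;m[:,225:]=0;m[:150]=0;m[305:]=0
q=P[m]; print(len(q))
a=np.radians(YAW);d=q[:,:2]-C;cx=d@[np.cos(a),np.sin(a)];cy=d@[-np.sin(a),np.cos(a)]
k=(abs(cx)<.13); 
print(np.polyfit(q[k,2],cy[k],1), q[k,2].max(), cy[k].max(), 'tab?', cx.min(),cx.max())
i=np.argsort(-q[:,2])[:20]; print(np.c_[cx[i],cy[i],q[i,2]].round(3)[:6])
"
```

```text
t 37.1 pos [ 0.5508 -0.0789  0.1662] jaw 81.8 tilt -1.0 J [-8. 11. -6. 73. -0.  0.] F [ 0.3  0.7 -0.5] open 0.001
ax 0.0 then tx -1.731 ty 6.368 tz -0.094
3975
[0.14856197 0.08297056] 0.2773357763583646 0.1310574096229846 tab? -0.13841778954274153 0.13743328305167551
[[-0.004  0.122  0.277]
 [ 0.019  0.123  0.276]
 [-0.009  0.126  0.275]
 [-0.011  0.124  0.275]
 [ 0.006  0.123  0.275]
 [-0.013  0.124  0.275]]
```

View pics/top12.png

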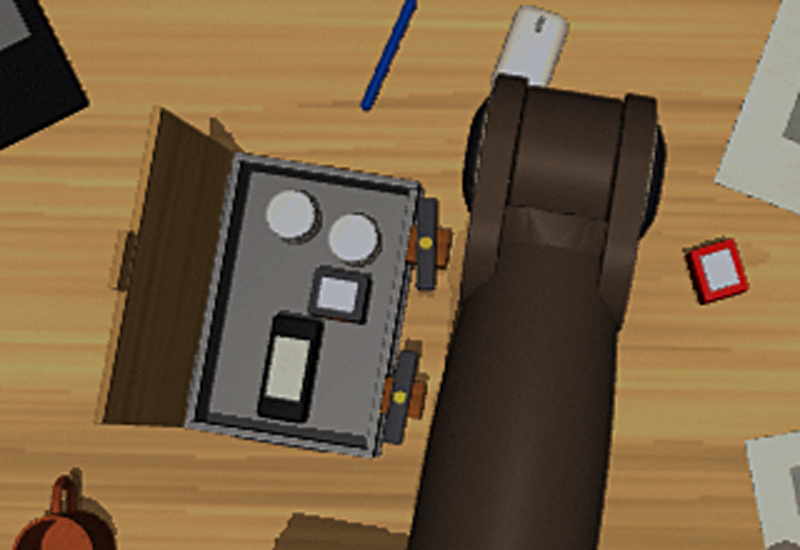

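View pics/scene12.png

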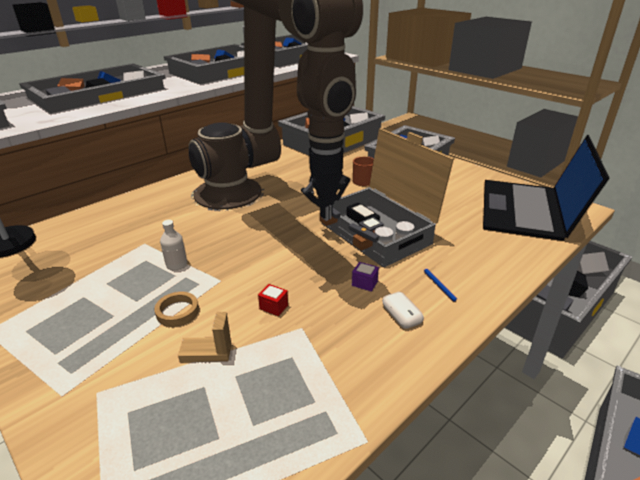

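Emit:
{"name": "arm_command", "arguments": {"steps": [{"tx": -0.4,"ty": 0,"tz": 0,"ax": 0,"ay": 0,"az": 0,"gripper": 0},{"tx": -0.5,"ty": 0,"tz": 0,"ax": 0,"ay": 0,"az": 0,"gripper": 0},{"tx": -0.5,"ty": 0,"tz": 0,"ax": 0,"ay": 0,"az": 0,"gripper": 0},{"tx": -0.5,"ty": 0,"tz": 0,"ax": 0,"ay": 0,"az": 0,"gripper": 0},{"tx": -0.5,"ty": 0,"tz": 0,"ax": 0,"ay": 0,"az": 0,"gripper": 0},{"tx": -0.1,"ty": 0,"tz": 0,"ax": 0,"ay": 0,"az": 0,"gripper": 0},{"tx": 0,"ty": 0,"tz": 0,"ax": 0,"ay": 0,"az": 0,"gripper": 0}]}}

```text
time_s: 38.05
tool_pos: [0.5517, -0.0765, 0.3154]
ee_rot: [0.705, 0.049, 0.705, -0.049]
contact_force: [-0.5, 0.2, -1.6]
opening: 0.003
```

```bash
python3 -c "
from h import *
plan(*case(0,168),.315)
"
```

```text
t 38.0 pos [ 0.5517 -0.0765  0.3154] jaw 82.0 tilt -1.0 J [-8. 12. 14. 92.  0.  0.] F [-0.5  0.2 -1.6] open 0.003
ax 0.0 then tx 0.007 ty 6.578 tz -1.195
```

Emit:
{"name": "arm_command", "arguments": {"steps": [{"tx": 0,"ty": 0.4,"tz": -0.1,"ax": 0,"ay": 0,"az": 0,"gripper": 0},{"tx": 0,"ty": 0.5,"tz": -0.1,"ax": 0,"ay": 0,"az": 0,"gripper": 0},{"tx": 0,"ty": 0.5,"tz": -0.1,"ax": 0,"ay": 0,"az": 0,"gripper": 0},{"tx": 0,"ty": 0.5,"tz": -0.1,"ax": 0,"ay": 0,"az": 0,"gripper": 0},{"tx": 0,"ty": 0.5,"tz": -0.1,"ax": 0,"ay": 0,"az": 0,"gripper": 0},{"tx": 0,"ty": 0.5,"tz": -0.1,"ax": 0,"ay": 0,"az": 0,"gripper": 0},{"tx": 0,"ty": 0.5,"tz": -0.1,"ax": 0,"ay": 0,"az": 0,"gripper": 0},{"tx": 0,"ty": 0.5,"tz": -0.1,"ax": 0,"ay": 0,"az": 0,"gripper": 0},{"tx": 0,"ty": 0.5,"tz": -0.1,"ax": 0,"ay": 0,"az": 0,"gripper": 0},{"tx": 0,"ty": 0.5,"tz": -0.1,"ax": 0,"ay": 0,"az": 0,"gripper": 0},{"tx": 0,"ty": 0.5,"tz": -0.1,"ax": 0,"ay": 0,"az": 0,"gripper": 0},{"tx": 0,"ty": 0.5,"tz": -0.1,"ax": 0,"ay": 0,"az": 0,"gripper": 0},{"tx": 0,"ty": 0.5,"tz": 0,"ax": 0,"ay": 0,"az": 0,"gripper": 0},{"tx": 0,"ty": 0.18,"tz": 0,"ax": 0,"ay": 0,"az": 0,"gripper": 0},{"tx": 0,"ty": 0,"tz": 0,"ax": 0,"ay": 0,"az": 0,"gripper": 0}]}}

```text
time_s: 39.92
tool_pos: [0.5353, 0.3241, 0.3146]
ee_rot: [0.705, 0.049, 0.706, -0.05]
contact_force: [-0.3, -0.5, 0.4]
opening: -0.001
```

```bash
python3 -c "
from h import *
plan(*case(0,168),.232)
from plant import env
f=env.grab_frame('scene');cv2.imwrite('pics/scene13.png',cv2.resize(f['img'][0:280,250:570,::-1],(686,600)))
"
```

```text
t 39.9 pos [0.5353 0.3241 0.3146] jaw 82.0 tilt -1.0 J [31. 20. 25. 95. -0. 39.] F [-0.3 -0.5  0.4] open -0.001
ax 0.0 then tx 1.376 ty 0.005 tz 0.005
```

View pics/scene13.png

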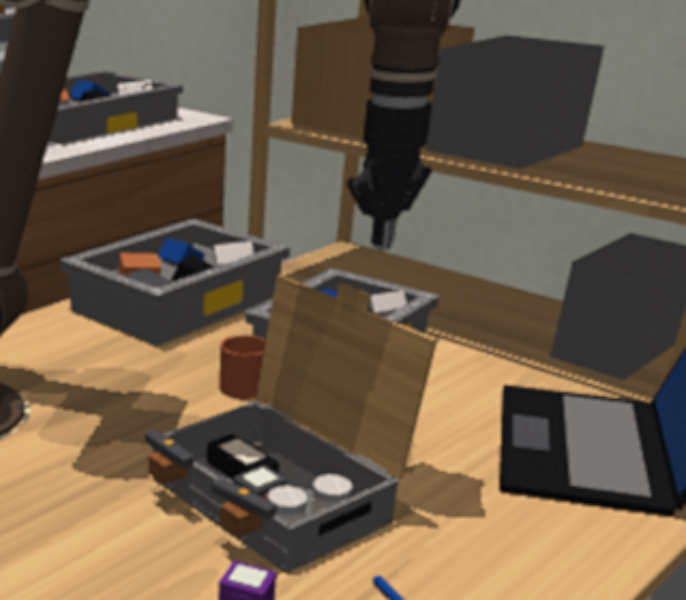

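Emit:
{"name": "arm_command", "arguments": {"steps": [{"tx": 0.4,"ty": 0,"tz": 0,"ax": 0,"ay": 0,"az": 0,"gripper": 0},{"tx": 0.5,"ty": 0,"tz": 0,"ax": 0,"ay": 0,"az": 0,"gripper": 0},{"tx": 0.45,"ty": 0,"tz": 0,"ax": 0,"ay": 0,"az": 0,"gripper": 0},{"tx": 0,"ty": 0,"tz": 0,"ax": 0,"ay": 0,"az": 0,"gripper": 0},{"tx": 0,"ty": -0.15,"tz": 0,"ax": 0,"ay": 0,"az": 0,"gripper": 0},{"tx": 0,"ty": -0.15,"tz": 0,"ax": 0,"ay": 0,"az": 0,"gripper": 0},{"tx": 0,"ty": -0.15,"tz": 0,"ax": 0,"ay": 0,"az": 0,"gripper": 0},{"tx": 0,"ty": -0.15,"tz": 0,"ax": 0,"ay": 0,"az": 0,"gripper": 0},{"tx": 0,"ty": -0.15,"tz": 0,"ax": 0,"ay": 0,"az": 0,"gripper": 0},{"tx": 0,"ty": -0.15,"tz": 0,"ax": 0,"ay": 0,"az": 0,"gripper": 0}]}}

```text
time_s: 41.22
tool_pos: [0.5281, 0.27, 0.2354]
ee_rot: [0.706, 0.05, 0.705, -0.049]
contact_force: [0.8, 1.8, 5.0]
opening: -0.003
```

```bash
python3 -c "
from h import *
plan(*case(0,74),.222)
from plant import env
f=env.grab_frame('scene');cv2.imwrite('pics/scene14.png',cv2.resize(f['img'][0:280,250:570,::-1],(686,600)))
"
```

```text
t 41.2 pos [0.5281 0.27   0.2354] jaw 82.0 tilt -1.0 J [27. 15.  7. 83.  0. 35.] F [0.8 1.8 5. ] open -0.003
ax 0.0 then tx 0.223 ty -0.653 tz -0.003
```

View pics/scene14.png

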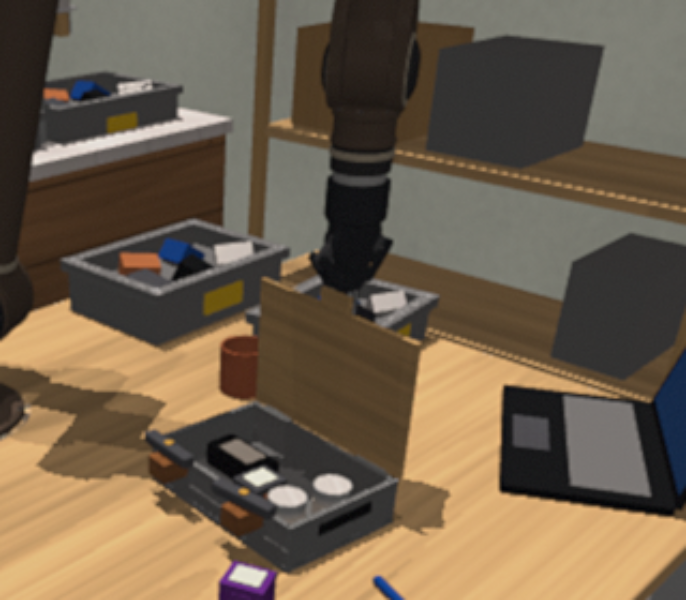

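Emit:
{"name": "arm_command", "arguments": {"steps": [{"tx": 0.07,"ty": -0.22,"tz": 0,"ax": 0,"ay": 0,"az": 0,"gripper": 0},{"tx": 0.07,"ty": -0.22,"tz": 0,"ax": 0,"ay": 0,"az": 0,"gripper": 0},{"tx": 0.08,"ty": -0.22,"tz": 0,"ax": 0,"ay": 0,"az": 0,"gripper": 0},{"tx": 0.08,"ty": -0.22,"tz": 0,"ax": 0,"ay": 0,"az": 0,"gripper": 0},{"tx": 0.08,"ty": -0.22,"tz": 0,"ax": 0,"ay": 0,"az": 0,"gripper": 0},{"tx": 0.08,"ty": -0.22,"tz": 0,"ax": 0,"ay": 0,"az": 0,"gripper": 0},{"tx": 0,"ty": 0,"tz": 0,"ax": 0,"ay": 0,"az": 0,"gripper": 0}]}}

```text
time_s: 42.15
tool_pos: [0.5162, 0.1909, 0.2065]
ee_rot: [0.705, 0.05, 0.706, -0.051]
contact_force: [0.7, -0.5, -0.1]
opening: 0.0
```

```bash
python3 -c "
from h import *
plan(*case(0,0),.184)
from plant import env
f=env.grab_frame('scene');cv2.imwrite('pics/scene15.png',cv2.resize(f['img'][0:280,250:570,::-1],(686,600)))
"
```

```text
t 42.1 pos [0.5162 0.1909 0.2065] jaw 81.9 tilt -1.0 J [20. 10. -2. 78. -0. 28.] F [ 0.7 -0.5 -0.1] open 0.0
ax 0.0 then tx 0.374 ty -0.552 tz 0.008
```

View pics/scene15.png

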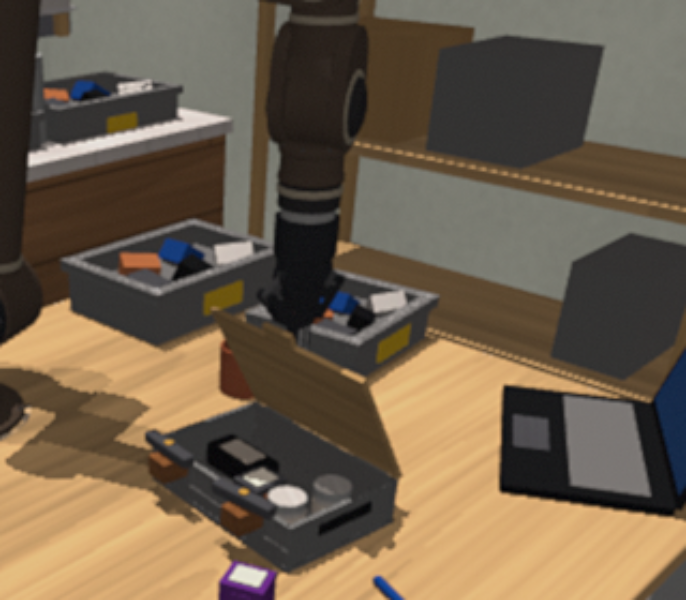

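Emit:
{"name": "arm_command", "arguments": {"steps": [{"tx": 0.13,"ty": -0.19,"tz": 0,"ax": 0,"ay": 0,"az": 0,"gripper": 0},{"tx": 0.13,"ty": -0.19,"tz": 0,"ax": 0,"ay": 0,"az": 0,"gripper": 0},{"tx": 0.14,"ty": -0.19,"tz": 0,"ax": 0,"ay": 0,"az": 0,"gripper": 0},{"tx": 0.17,"ty": -0.15,"tz": 0,"ax": 0,"ay": 0,"az": 0,"gripper": 0},{"tx": 0.18,"ty": -0.15,"tz": 0,"ax": 0,"ay": 0,"az": 0,"gripper": 0},{"tx": 0.18,"ty": -0.15,"tz": 0,"ax": 0,"ay": 0,"az": 0,"gripper": 0},{"tx": 0.2,"ty": -0.1,"tz": 0,"ax": 0,"ay": 0,"az": 0,"gripper": 0},{"tx": 0.21,"ty": -0.1,"tz": 0,"ax": 0,"ay": 0,"az": 0,"gripper": 0},{"tx": 0.21,"ty": -0.1,"tz": 0,"ax": 0,"ay": 0,"az": 0,"gripper": 0},{"tx": 0,"ty": 0,"tz": 0,"ax": 0,"ay": 0,"az": 0,"gripper": 0}]}}

```text
time_s: 43.45
tool_pos: [0.5049, 0.113, 0.1128]
ee_rot: [0.705, 0.049, 0.706, -0.05]
contact_force: [0.3, 0.8, 0.1]
opening: 0.0
```

```bash
python3 -c "
from h import *
plan(*case(0,-52),.074)
from plant import env
f=env.grab_frame('scene');cv2.imwrite('pics/scene16.png',cv2.resize(f['img'][0:280,250:570,::-1],(686,600)))
"
```

```text
t 43.5 pos [0.5049 0.113  0.1128] jaw 81.9 tilt -1.0 J [ 13.   8. -16.  66.  -0.  21.] F [0.3 0.8 0.1] open 0.0
ax 0.0 then tx 0.647 ty -0.108 tz 0.011
```

View pics/scene16.png

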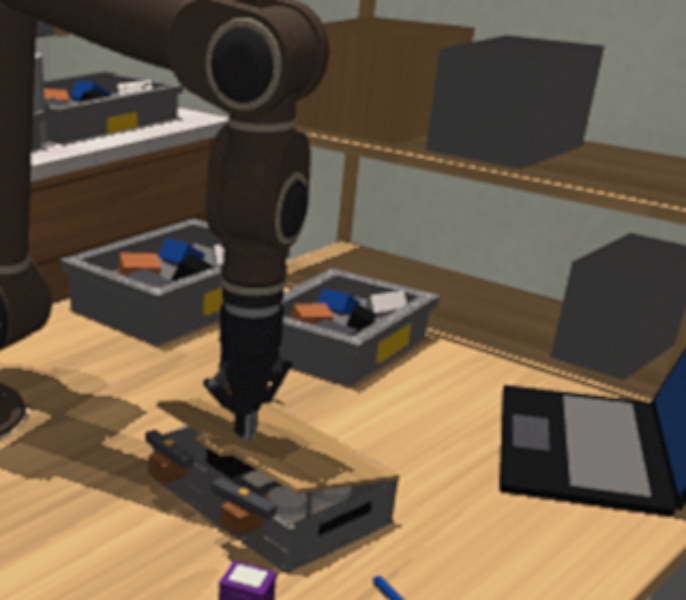

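Continue down, pressing gently to the rim.

Emit:
{"name": "arm_command", "arguments": {"steps": [{"tx": 0.2,"ty": -0.05,"tz": 0,"ax": 0,"ay": 0,"az": 0,"gripper": 0},{"tx": 0.2,"ty": -0.05,"tz": 0,"ax": 0,"ay": 0,"az": 0,"gripper": 0},{"tx": 0.15,"ty": 0,"tz": 0,"ax": 0,"ay": 0,"az": 0,"gripper": 0},{"tx": 0.08,"ty": 0,"tz": 0,"ax": 0,"ay": 0,"az": 0,"gripper": 0},{"tx": 0.05,"ty": 0,"tz": 0,"ax": 0,"ay": 0,"az": 0,"gripper": 0},{"tx": 0,"ty": 0,"tz": 0,"ax": 0,"ay": 0,"az": 0,"gripper": 0}]}}

```text
time_s: 44.25
tool_pos: [0.5046, 0.1075, 0.074]
ee_rot: [0.705, 0.05, 0.705, -0.05]
contact_force: [-2.7, -2.1, 6.4]
opening: 0.001
```

Emit:
{"name": "arm_command", "arguments": {"steps": [{"tx": 0.04,"ty": 0,"tz": 0,"ax": 0,"ay": 0,"az": 0,"gripper": 0},{"tx": 0,"ty": 0,"tz": 0,"ax": 0,"ay": 0,"az": 0,"gripper": 0},{"tx": 0,"ty": 0,"tz": 0,"ax": 0,"ay": 0,"az": 0,"gripper": 0}]}}

```text
time_s: 44.62
tool_pos: [0.5047, 0.1076, 0.0738]
ee_rot: [0.706, 0.05, 0.705, -0.05]
contact_force: [-9.1, -3.0, 22.1]
opening: -0.002
```

Emit:
{"name": "arm_command", "arguments": {"steps": [{"tx": -0.3,"ty": 0,"tz": 0,"ax": 0,"ay": 0,"az": 0,"gripper": 0},{"tx": -0.5,"ty": 0,"tz": 0,"ax": 0,"ay": 0,"az": 0,"gripper": 0},{"tx": -0.5,"ty": 0,"tz": 0,"ax": 0,"ay": 0,"az": 0,"gripper": 0},{"tx": -0.3,"ty": 0,"tz": 0,"ax": 0,"ay": 0,"az": 0,"gripper": 0},{"tx": 0,"ty": 0,"tz": 0,"ax": 0,"ay": 0,"az": 0,"gripper": 0}]}}

```text
time_s: 45.25
tool_pos: [0.5058, 0.1081, 0.1683]
ee_rot: [0.706, 0.05, 0.705, -0.049]
contact_force: [-0.7, 0.2, -0.8]
opening: 0.001
```

```bash
python3 -c "
from h import *
plan(*case(105,-157),.15)
from plant import env
f=env.grab_frame('wrist');cv2.imwrite('pics/wrist17.png',f['img'][:,:,::-1])
f=env.grab_frame('top');cv2.imwrite('pics/top17.png',cv2.resize(f['img'][120:340,120:440,::-1],(800,550),interpolation=cv2.INTER_CUBIC))
P=cloud(f).reshape(-1,3);d=P[:,:2]-C;a=np.radians(YAW);cx=d@[np.cos(a),np.sin(a)];cy=d@[-np.sin(a),np.cos(a)]
for y0 in(-80,-40,0,40,80):
  for x0 in (-110,110):
    k=(abs(cx-x0/1000)<.02)&(abs(cy-y0/1000)<.012)&(P[:,2]<.12); print(x0,y0,np.median(P[k,2]).round(4),k.sum())
"
```

```text
t 45.2 pos [0.5058 0.1081 0.1683] jaw 82.0 tilt -1.0 J [ 12.   7. -11.  72.   0.  20.] F [-0.7  0.2 -0.8] open 0.001
ax 0.0 then tx 0.305 ty -1.78 tz 1.734
-110 -80 0.0738 91
110 -80 0.074 159
-110 -40 nan 0
110 -40 0.0738 152
-110 0 nan 0
110 0 0.0736 7
-110 40 nan 0
110 40 nan 0
-110 80 0.0739 8
110 80 0.0761 9
  return _methods._mean(a, axis=axis, dtype=dtype,
  ret = ret.dtype.type(ret / rcount)
```

View pics/wrist17.png

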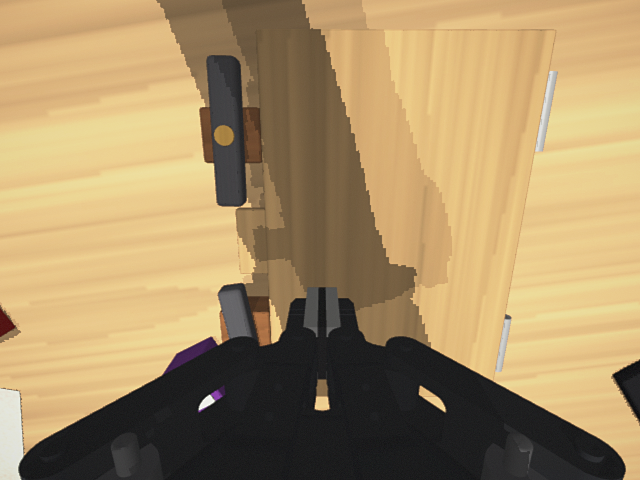

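View pics/top17.png

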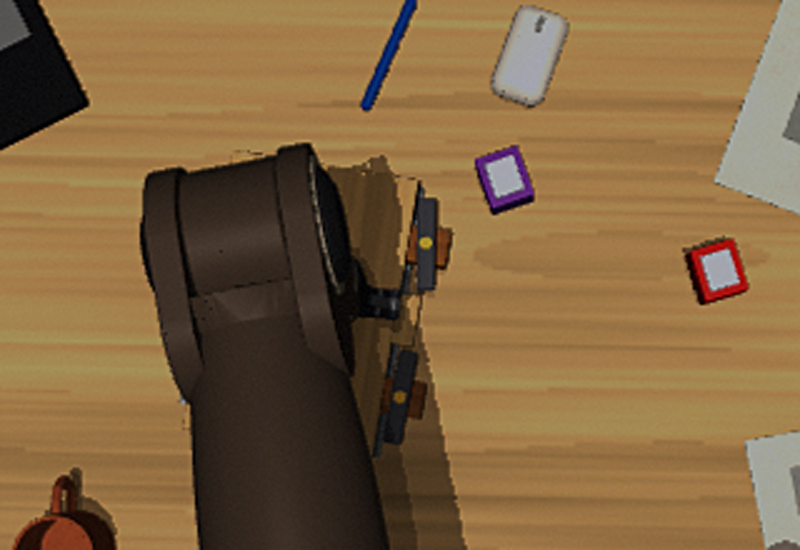

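Emit:
{"name": "arm_command", "arguments": {"steps": [{"tx": 0,"ty": -0.3,"tz": 0.3,"ax": 0,"ay": 0,"az": 0,"gripper": 0},{"tx": 0,"ty": -0.4,"tz": 0.4,"ax": 0,"ay": 0,"az": 0,"gripper": 0},{"tx": 0,"ty": -0.4,"tz": 0.4,"ax": 0,"ay": 0,"az": 0,"gripper": 0},{"tx": 0,"ty": -0.4,"tz": 0.4,"ax": 0,"ay": 0,"az": 0,"gripper": 0},{"tx": 0.3,"ty": -0.28,"tz": 0.23,"ax": 0,"ay": 0,"az": 0,"gripper": 0},{"tx": 0,"ty": 0,"tz": 0,"ax": 0,"ay": 0,"az": 0,"gripper": 0},{"tx": 0,"ty": 0,"tz": 0,"ax": 0,"ay": 0,"az": 0,"gripper": 0}]}}

```text
time_s: 46.22
tool_pos: [0.5918, -0.0121, 0.1481]
ee_rot: [0.705, 0.05, 0.706, -0.049]
contact_force: [-0.5, -1.2, 0.1]
opening: -0.001
```

```bash
python3 -c "
from h import *
plan(*case(105,-157),.083)
from plant import env
f=env.grab_frame('wrist');cv2.imwrite('pics/wrist18.png',f['img'][:,:,::-1])
"
```

```text
t 46.2 pos [ 0.5918 -0.0121  0.1481] jaw 82.0 tilt -1.0 J [-1. 15. -3. 72.  0.  7.] F [-0.5 -1.2  0.1] open -0.001
ax 0.0 then tx 1.084 ty 0.003 tz 0.034
```

View pics/wrist18.png

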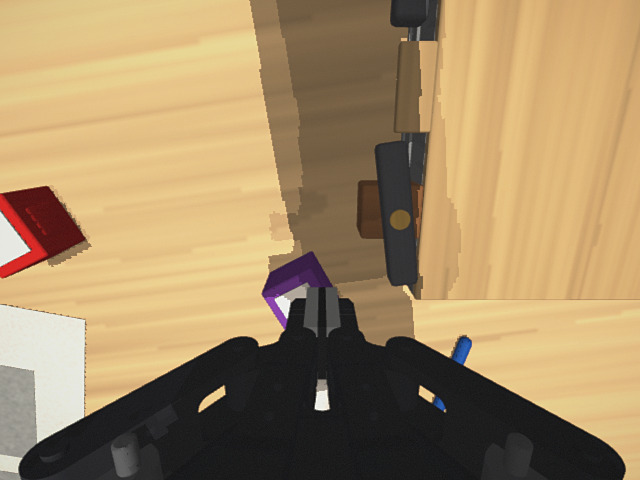

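Emit:
{"name": "arm_command", "arguments": {"steps": [{"tx": 0.4,"ty": 0,"tz": 0.03,"ax": 0,"ay": 0,"az": 0,"gripper": 0},{"tx": 0.4,"ty": 0,"tz": 0,"ax": 0,"ay": 0,"az": 0,"gripper": 0},{"tx": 0.27,"ty": 0,"tz": 0,"ax": 0,"ay": 0,"az": 0,"gripper": 0},{"tx": 0,"ty": 0,"tz": 0,"ax": 0,"ay": 0,"az": 0,"gripper": 0},{"tx": 0,"ty": 0.15,"tz": 0,"ax": 0,"ay": 0,"az": 0,"gripper": 0},{"tx": 0,"ty": 0.15,"tz": 0,"ax": 0,"ay": 0,"az": 0,"gripper": 0},{"tx": 0,"ty": 0.1,"tz": 0.05,"ax": 0,"ay": 0,"az": 0,"gripper": 0},{"tx": 0,"ty": 0.1,"tz": 0.05,"ax": 0,"ay": 0,"az": 0,"gripper": 0},{"tx": 0,"ty": 0.1,"tz": 0.05,"ax": 0,"ay": 0,"az": 0,"gripper": 0},{"tx": 0,"ty": 0,"tz": 0,"ax": 0,"ay": 0,"az": 0,"gripper": 0}]}}

```text
time_s: 47.52
tool_pos: [0.609, 0.022, 0.0853]
ee_rot: [0.706, 0.05, 0.705, -0.049]
contact_force: [-1.6, 0.5, 4.8]
opening: -0.005
```

```bash
python3 -c "
from h import *
plan(*case(112,-99),.083)
from plant import env
f=env.grab_frame('wrist');cv2.imwrite('pics/wrist19.png',f['img'][:,:,::-1])
"
```

```text
t 47.5 pos [0.609  0.022  0.0853] jaw 82.0 tilt -1.0 J [ 2. 18. -7. 65.  0. 10.] F [-1.6  0.5  4.8] open -0.005
ax 0.0 then tx 0.039 ty 0.366 tz -0.052
```

View pics/wrist19.png

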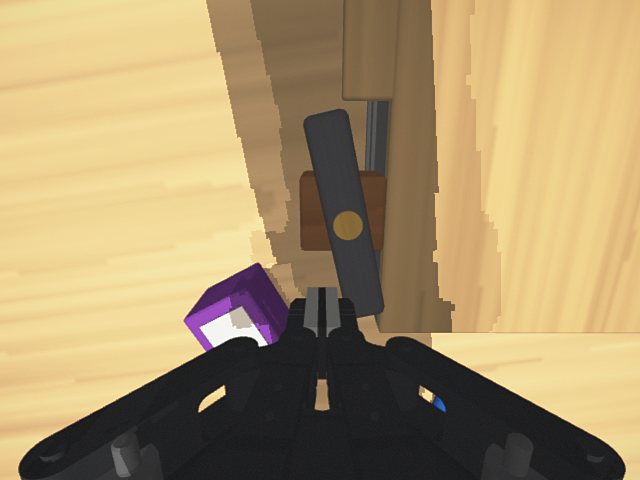

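Emit:
{"name": "arm_command", "arguments": {"steps": [{"tx": 0.03,"ty": 0.1,"tz": -0.05,"ax": 0,"ay": 0,"az": 0,"gripper": 0},{"tx": 0,"ty": 0.1,"tz": -0.02,"ax": 0,"ay": 0,"az": 0,"gripper": 0},{"tx": 0,"ty": 0.1,"tz": -0.02,"ax": 0,"ay": 0,"az": 0,"gripper": 0},{"tx": 0,"ty": 0.1,"tz": -0.02,"ax": 0,"ay": 0,"az": 0,"gripper": 0},{"tx": 0,"ty": 0,"tz": 0,"ax": 0,"ay": 0,"az": 0,"gripper": 0}]}}

```text
time_s: 48.2
tool_pos: [0.6061, 0.0462, 0.0833]
ee_rot: [0.706, 0.05, 0.705, -0.05]
contact_force: [1.8, -1.1, 1.7]
opening: -0.0
```

```bash
python3 -c "
from h import *
plan(*case(95,-82),.083)
from plant import env
f=env.grab_frame('wrist');cv2.imwrite('pics/wrist20.png',f['img'][:,:,::-1])
"
```

```text
t 48.2 pos [0.6061 0.0462 0.0833] jaw 81.9 tilt -1.0 J [ 4. 18. -7. 65. -0. 12.] F [ 1.8 -1.1  1.7] open -0.0
ax 0.0 then tx 0.006 ty 0.258 tz -0.231
```

View pics/wrist20.png

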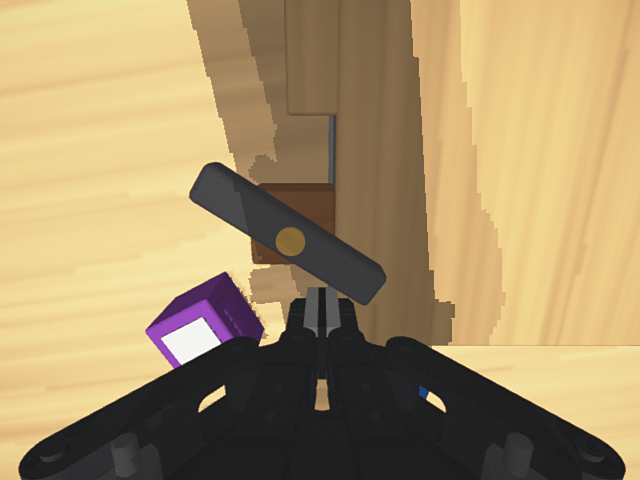

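Emit:
{"name": "arm_command", "arguments": {"steps": [{"tx": 0,"ty": 0.1,"tz": -0.06,"ax": 0,"ay": 0,"az": 0,"gripper": 0},{"tx": 0,"ty": 0.1,"tz": -0.08,"ax": 0,"ay": 0,"az": 0,"gripper": 0},{"tx": 0,"ty": 0.06,"tz": -0.09,"ax": 0,"ay": 0,"az": 0,"gripper": 0},{"tx": 0,"ty": 0,"tz": -0.06,"ax": 0,"ay": 0,"az": 0,"gripper": 0},{"tx": 0,"ty": 0,"tz": 0,"ax": 0,"ay": 0,"az": 0,"gripper": 0}]}}

```text
time_s: 48.88
tool_pos: [0.5931, 0.0642, 0.0832]
ee_rot: [0.707, 0.049, 0.703, -0.05]
contact_force: [12.9, -3.4, -7.0]
opening: -0.002
```

```bash
python3 -c "
from h import *
plan(*case(92,-82),.083)
from plant import env
f=env.grab_frame('wrist');cv2.imwrite('pics/wrist21.png',f['img'][:,:,::-1])
"
```

```text
t 48.9 pos [0.5931 0.0642 0.0832] jaw 82.0 tilt -1.0 J [ 6. 17. -9. 64. -0. 14.] F [12.9 -3.4 -7. ] open -0.002
ax 0.0 then tx 0.004 ty -0.009 tz -0.025
```

View pics/wrist21.png

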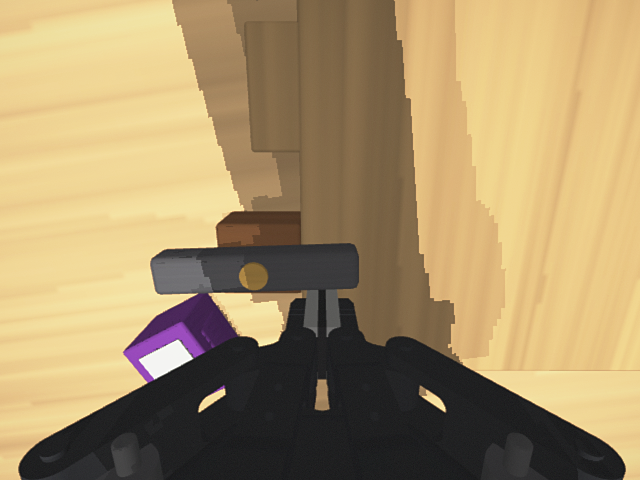

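Emit:
{"name": "arm_command", "arguments": {"steps": [{"tx": 0,"ty": 0,"tz": 0.15,"ax": 0,"ay": 0,"az": 0,"gripper": 0},{"tx": -0.4,"ty": 0,"tz": 0.1,"ax": 0,"ay": 0,"az": 0,"gripper": 0},{"tx": -0.5,"ty": 0,"tz": 0,"ax": 0,"ay": 0,"az": 0,"gripper": 0},{"tx": -0.4,"ty": 0,"tz": 0,"ax": 0,"ay": 0,"az": 0,"gripper": 0},{"tx": 0,"ty": -0.3,"tz": -0.5,"ax": 0,"ay": 0,"az": 0,"gripper": 0},{"tx": 0,"ty": -0.3,"tz": -0.5,"ax": 0,"ay": 0,"az": 0,"gripper": 0},{"tx": 0,"ty": -0.3,"tz": -0.5,"ax": 0,"ay": 0,"az": 0,"gripper": 0},{"tx": 0,"ty": -0.3,"tz": -0.5,"ax": 0,"ay": 0,"az": 0,"gripper": 0},{"tx": 0,"ty": 0,"tz": -0.5,"ax": 0,"ay": 0,"az": 0,"gripper": 0},{"tx": 0,"ty": 0,"tz": 0,"ax": 0,"ay": 0,"az": 0,"gripper": 0}]}}

```text
time_s: 50.18
tool_pos: [0.4443, 0.0122, 0.1612]
ee_rot: [0.705, 0.05, 0.706, -0.049]
contact_force: [1.0, 0.7, 0.4]
opening: 0.001
```

```bash
python3 -c "
from h import *
plan(*case(-45,-157),.083)
from plant import env
f=env.grab_frame('wrist');cv2.imwrite('pics/wrist22.png',f['img'][:,:,::-1])
"
```

```text
t 50.2 pos [0.4443 0.0122 0.1612] jaw 82.0 tilt -1.0 J [  2.  -1. -20.  71.   0.  10.] F [1.  0.7 0.4] open 0.001
ax 0.0 then tx 1.303 ty -0.053 tz 0.025
```

View pics/wrist22.png

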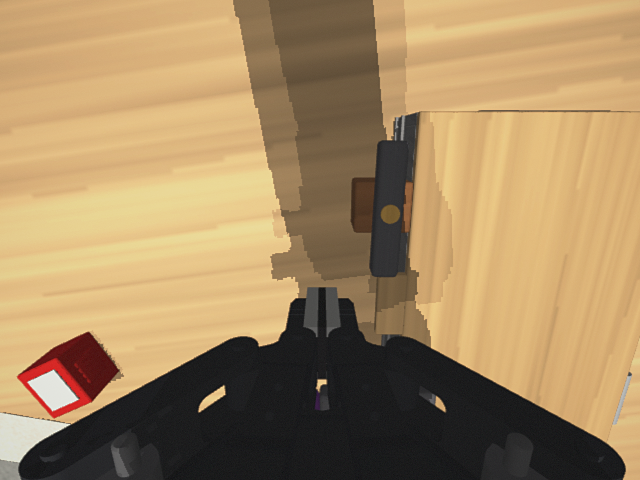

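Emit:
{"name": "arm_command", "arguments": {"steps": [{"tx": 0.4,"ty": 0,"tz": 0.03,"ax": 0,"ay": 0,"az": 0,"gripper": 0},{"tx": 0.5,"ty": 0,"tz": 0,"ax": 0,"ay": 0,"az": 0,"gripper": 0},{"tx": 0.38,"ty": 0,"tz": 0,"ax": 0,"ay": 0,"az": 0,"gripper": 0},{"tx": 0,"ty": 0,"tz": 0,"ax": 0,"ay": 0,"az": 0,"gripper": 0},{"tx": 0,"ty": 0.15,"tz": 0,"ax": 0,"ay": 0,"az": 0,"gripper": 0},{"tx": 0,"ty": 0.15,"tz": 0,"ax": 0,"ay": 0,"az": 0,"gripper": 0},{"tx": 0,"ty": 0.1,"tz": 0.02,"ax": 0,"ay": 0,"az": 0,"gripper": 0},{"tx": 0,"ty": 0.1,"tz": 0.03,"ax": 0,"ay": 0,"az": 0,"gripper": 0},{"tx": 0,"ty": 0.1,"tz": 0.03,"ax": 0,"ay": 0,"az": 0,"gripper": 0},{"tx": 0,"ty": 0.1,"tz": 0.02,"ax": 0,"ay": 0,"az": 0,"gripper": 0},{"tx": 0,"ty": 0,"tz": 0,"ax": 0,"ay": 0,"az": 0,"gripper": 0}]}}

```text
time_s: 51.6
tool_pos: [0.4598, 0.0524, 0.085]
ee_rot: [0.705, 0.049, 0.706, -0.05]
contact_force: [-4.2, -2.6, 7.2]
opening: 0.004
```

```bash
python3 -c "
from h import *
plan(*case(-41,-97),.083)
plan(*case(-55,-82),.083)
from plant import env
f=env.grab_frame('wrist');cv2.imwrite('pics/wrist23.png',f['img'][:,:,::-1])
"
```

```text
t 51.6 pos [0.4598 0.0524 0.085 ] jaw 82.0 tilt -1.0 J [  7.   3. -25.  62.  -0.  15.] F [-4.2 -2.6  7.2] open 0.004
ax 0.0 then tx 0.033 ty 0.249 tz -0.07
t 51.6 pos [0.4598 0.0524 0.085 ] jaw 82.0 tilt -1.0 J [  7.   3. -25.  62.  -0.  15.] F [-4.2 -2.6  7.2] open 0.004
ax 0.0 then tx 0.033 ty 0.499 tz -0.303
```

View pics/wrist23.png

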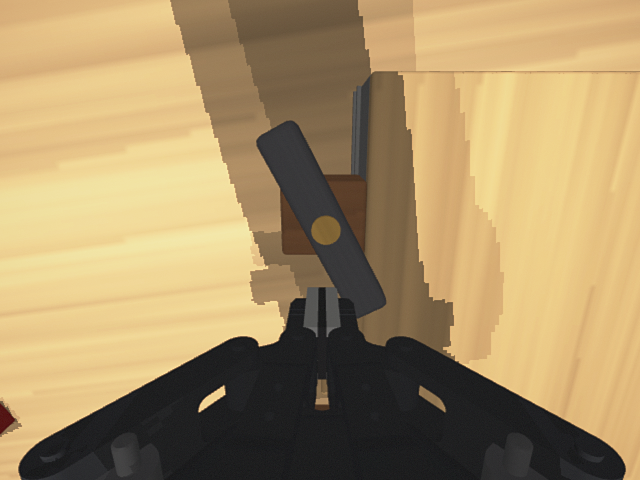

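Emit:
{"name": "arm_command", "arguments": {"steps": [{"tx": 0.03,"ty": 0.12,"tz": -0.03,"ax": 0,"ay": 0,"az": 0,"gripper": 0},{"tx": 0,"ty": 0.12,"tz": -0.04,"ax": 0,"ay": 0,"az": 0,"gripper": 0},{"tx": 0,"ty": 0.1,"tz": -0.06,"ax": 0,"ay": 0,"az": 0,"gripper": 0},{"tx": 0,"ty": 0.1,"tz": -0.08,"ax": 0,"ay": 0,"az": 0,"gripper": 0},{"tx": 0,"ty": 0.06,"tz": -0.09,"ax": 0,"ay": 0,"az": 0,"gripper": 0},{"tx": 0,"ty": 0,"tz": -0.06,"ax": 0,"ay": 0,"az": 0,"gripper": 0},{"tx": 0,"ty": 0,"tz": 0,"ax": 0,"ay": 0,"az": 0,"gripper": 0}]}}

```text
time_s: 52.52
tool_pos: [0.4448, 0.0857, 0.0828]
ee_rot: [0.707, 0.05, 0.704, -0.049]
contact_force: [8.3, 0.0, -5.1]
opening: -0.002
```

```bash
python3 -c "
from h import *
plan(*case(-58,-82),.083)
from plant import env
f=env.grab_frame('wrist');cv2.imwrite('pics/wrist24.png',f['img'][:,:,::-1])
"
```

```text
t 52.5 pos [0.4448 0.0857 0.0828] jaw 82.0 tilt -1.0 J [ 11.   2. -27.  61.   0.  19.] F [ 8.3  0.  -5.1] open -0.002
ax 0.0 then tx -0.003 ty -0.016 tz -0.027
```

View pics/wrist24.png

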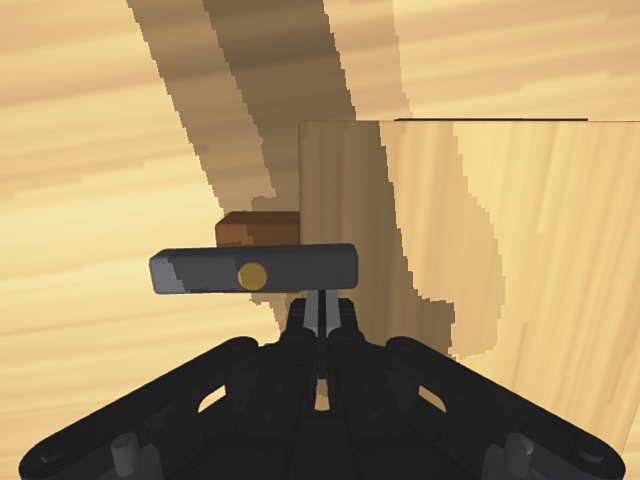

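Square too. Back off, rise and retreat clear, then check.

Emit:
{"name": "arm_command", "arguments": {"steps": [{"tx": 0,"ty": 0,"tz": 0.15,"ax": 0,"ay": 0,"az": 0,"gripper": 0},{"tx": -0.4,"ty": 0,"tz": 0.1,"ax": 0,"ay": 0,"az": 0,"gripper": 0},{"tx": -0.6,"ty": 0,"tz": 0,"ax": 0,"ay": 0,"az": 0,"gripper": 0},{"tx": -0.6,"ty": 0,"tz": 0,"ax": 0,"ay": 0,"az": 0,"gripper": 0},{"tx": -0.3,"ty": -0.4,"tz": 0,"ax": 0,"ay": 0,"az": 0,"gripper": 0},{"tx": 0,"ty": -0.6,"tz": 0,"ax": 0,"ay": 0,"az": 0,"gripper": 0},{"tx": 0,"ty": -0.6,"tz": 0,"ax": 0,"ay": 0,"az": 0,"gripper": 0},{"tx": 0,"ty": -0.6,"tz": 0,"ax": 0,"ay": 0,"az": 0,"gripper": 0},{"tx": 0,"ty": -0.6,"tz": 0,"ax": 0,"ay": 0,"az": 0,"gripper": 0},{"tx": 0,"ty": -0.6,"tz": 0,"ax": 0,"ay": 0,"az": 0,"gripper": 0},{"tx": 0,"ty": 0,"tz": 0,"ax": 0,"ay": 0,"az": 0,"gripper": 0},{"tx": 0,"ty": 0,"tz": 0,"ax": 0,"ay": 0,"az": 0,"gripper": 0}]}}

```text
time_s: 54.08
tool_pos: [0.4291, -0.1188, 0.1963]
ee_rot: [0.705, 0.05, 0.706, -0.049]
contact_force: [0.4, -0.6, 0.2]
opening: 0.0
```

```bash
python3 -c "
from h import *
from plant import env
f=env.grab_frame('top');cv2.imwrite('pics/top25.png',f['img'][:,:,::-1])
P=cloud(f).reshape(-1,3);d=P[:,:2]-C;a=np.radians(YAW);cx=d@[np.cos(a),np.sin(a)];cy=d@[-np.sin(a),np.cos(a)]
for y0 in(-80,-40,0,40,80):
    k=(abs(cx)<.04)&(abs(cy-y0/1000)<.012)&(P[:,2]<.12); print(y0,np.median(P[k,2]).round(4))
for n,x0 in(('l',-.075),('r',.075)):
    k=(abs(cx-x0)<.05)&(cy<-.06)&(cy>-.17)&(P[:,2]>.084)&(P[:,2]<.1)
    print(n,k.sum(),cv2.minAreaRect(np.c_[cx[k],cy[k]].astype(np.float32)*1000))
plan(0.5,0,.2)
"; python3 look.py pics/t.png
```

```text
-80 0.0739
-40 0.0737
0 0.0739
40 0.0739
80 0.074
l 279 ((-75.43059539794922, -111.68658447265625), (17.930076599121094, 88.9278793334961), 1.7696558237075806)
r 277 ((74.49551391601562, -111.35507202148438), (18.552431106567383, 89.512451171875), 1.7333837747573853)
t 54.1 pos [ 0.4292 -0.1186  0.1963] jaw 82.0 tilt -1.0 J [-15.  -1. -16.  76.   0.  -7.] F [ 0.3  0.  -0.2] open 0.003
ax 0.0 then tx -0.061 ty 2.121 tz 0.893
[317 122  30  40 815] 0.034 [array([776.2, -60.3]), array([52.4, 92.2]), np.float64(70.2)] [ 0.776 -0.06 ]
[310 178  24  27 426] 0.051 [array([643.9, -37.4]), array([53.7, 45.8]), np.float64(22.0)] [ 0.645 -0.038]
[460 205  43  41 637] 0.039 [array([ 565.6, -441.8]), array([99.7, 50. ]), np.float64(47.8)] [ 0.56  -0.443]
[395 215  25  27 446] 0.051 [array([ 554.6, -252.9]), array([52.9, 46. ]), np.float64(17.1)] [ 0.554 -0.253]
[454 267  39  38 543] 0.028 [array([ 413.7, -421.7]), array([92.4, 94.2]), np.float64(0.8)] [ 0.412 -0.422]
```

View pics/top25.png

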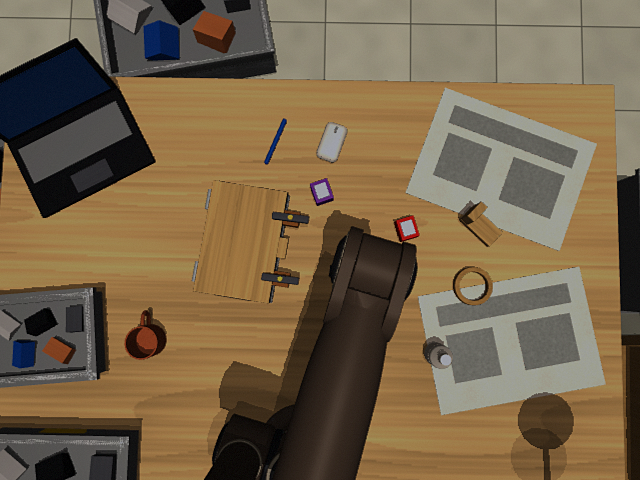

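```bash
python3 -c "
from plant import env
print(env.hand_in())"
```

```text
the job is handed in; nothing more can be done
None
```

The job is handed in. The case is packed, shut and secured, at about 54 s of the 210 s limit, and `env.hand_in()` reported no verdict.

- **Packing:** Only four of the six possible parts were on the bench: one brick, the grey transformer with the copper band, and both tins. All four stand separately on the case floor. I saw no motor or second brick in any view, and I left the purple and red look-alike blocks alone.
- **Closing:** I swung the lid down, pressed it shut, and only then turned both turnbuttons to their stops.
- **Last checks:**
  - The lid's top measures 73.7–74.0 mm across its width, which is flat on the rim.
  - Both turnbuttons measure about 91.7° (1.60 rad).
  - Mouse, tape and bracket measure where they started; mug, glue and marker look unmoved in the top picture.
  - The arm stands clear, with about 0 N on the tool.
- **Odd readings:** The tool showed 5–7 N upward at the low grasps, on the lid, and while turning the buttons. I did not trace the cause, and none of the checks failed or disagreed.

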